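Load the cell carousel and turn it to RUN

ROBOT

A 7-joint arm with a two-finger parallel gripper is mounted at the origin on the work surface; the furniture and walls round the work are solid. World frame = base frame: x ahead of the robot, y to its left, z up, the work surface at z = 0. Lengths are in m, angles in rad, forces in N, time in s.
With the tool pointing down it reaches from about 0.4 to 0.875 m from the base axis. Payload 4.4 kg.
Tool frame: the origin (TCP) lies at the very end of the fingers, on their centre line; the grasp point (between the pads) lies tcp_to_grasp behind it (tcp_to_grasp is the distance from the TCP to the grasp point, in m); z points along the fingers, y is the line along which they close (so a half turn about z gives the same grasp; the last joint's range is limited). The gripper opens to 85 mm and grips with 20 to 120 N. Pads are 22 mm wide; open, the fingers measure 114 mm over their backs; the gripper's body (76 mm by 85 mm) begins 54 mm behind the grasp point. The pads swing forward as they close: fully open they stand 13 mm farther back than shut.
Start: joints at [-1.181, 0.628, 0.038, 1.517, -0.027, 0.996, -0.02], TCP at [0.286, 0.584, 0.204] pointing down, gripper open.
Joint ranges: [-3.06, 3.06], [-0.37, 2.12], [-1.25, 1.32], [0.18, 2.47], [-1.1, 4.24], [0.23, 1.98], [-2.94, 2.94]. Speed limits (rad/s): [2.57, 2.57, 3.14, 3.14, 3.14, 3.14, 3.14].

INTERFACE

Orientations are given as a 3x3 rotation matrix whose columns are the frame's x, y, z axes.
In Python, from cell import read_state, read_camera, camera_model, sign_off, tcp_to_grasp gives the robot as it stands.
- The arm moves only by the shell command python3 -m pendant 'ROWS' [OPENING] [FORCE]. ROWS is JSON, a list of rows, each a list of 2 entries, a list of its own where there are three numbers: the shift along the tool's x, y, z normalised to -1 to 1, where 1 is 0.02 m, then the turn about the tool's z normalised to -1 to 1, where 1 is 5 degrees. In form: [[[x, y, z], spin], ...]. A call has exactly 8 rows; each row shifts and turns the commanded pose from where the row before left it, along the tool's axes as they then stand; what a row does not reach is not made up. A row lasts 1/12 s, in which the tool goes at most 41.7 mm and 7.16 degrees, less where a joint would pass 70% of its speed; a pose out of reach is approached as far as the arm can. A call with a number of a shift or a turn outside -1 to 1 is refused whole. A call with a gripper value outside its range is refused whole. OPENING is the opening in per cent of the stroke, from 0 (shut) to 100 (fully open), set as the call begins (- or left out, the last holds). The fingers move at their own pace and stop on an object; FORCE is the grip in N (left out, the last holds). Time passes only in rows, so rows that do not move let the fingers close, or fill a call up. It gives the time, the measured TCP pose, the force, the opening and the grip force at its end, in the units of the state.
- read_state(): the state, without advancing time (a new reading comes with each control period).
- read_camera(name): name is "scene" or "top" or "wrist"; returns the picture (384x512x3 uint8, blue, green, red); there is no depth.
- camera_model(name): a dict with "fx", "fy", "cx", "cy" (pixels), "origin" and "attitude" of the camera in the world; the wrist camera has in their place "hand_eye" (4x4, takes a point from camera to tool coordinates, whose origin is the TCP and whose axes are the flange's). Camera axes: x right, y down, z forward; pixel columns grow to the right and rows downward; lengths in m; the calibration is good to about 2 mm. A picture is of the moment at which its call begins: read the wrist's pose just before it. camera_model takes no time and is no camera call.
- sign_off(): hands the job in; it is judged then, once.
The state is a dict: "time": time; "q": joint angles; "joint_vel": joint speeds; "tau": joint torques, N m; "eef_pos": TCP position; "orientation": TCP orientation; "force": force on the tool from outside, world axes, zero at the start; "moment": the same for the moment, N m; "gripper_width": opening from 0.0 (shut) to 1.0 (fully open); "grasp_force": force on a finger pad.
Only numpy, scipy, OpenCV 4.12 (cv2) and the standard library are available. Lean on these libraries where they do the work, as an engineer would, in place of code of your own. Each camera call takes 0.05 s, during which the arm holds its last target. There are 200 camera calls.

TASK

Turn the cell carousel by its black post counter-clockwise until it clicks in with the blue mark at the red pointer, and then load every blue cell that lies on the bench, each into a bay of its own: slide its minus end (plain steel) under the hood against the spring contact, then press its plus end (red collar, brass nub) down until the orange clip holds it. When all of them are held, turn the carousel on counter-clockwise by 60 degrees until it clicks in with the green mark at the pointer, and let go; leave the timer, the teal carton and the check weight where they stand.

Things in the scene. Friction and masses are not known exactly. Their poses are not given: they have to be found in the camera images.
- turntable (a joint): Turntable angle (rad), growing counter-clockwise from above. 0 = LOAD, blue mark at the red pointer; 1.047 = RUN, green mark at the pointer. A spring ball clicks into a detent at each and draws the disc in from 0.06 rad either side; passing in or out takes about 0.3 N m, elsewhere friction is 0.06 N m and it stays where left. Stops at -1.1 and 1.3; starts at -0.9 to -0.5.
- axis (a point): Centre of the turntable, on its vertical axis, level with the disc's top (38 mm above the worktop). The carousel is a fixed grey round base, radius 127 mm, with an aluminium disc of radius 118 mm. x points from the red pointer on the base's rim to the axis. The disc carries four black cell bays and one handle post, 72 degrees from one another.
- handle (a point): The turntable's upright black handle post: round, 17 mm diameter, 85 mm from the axis, from the disc's top to 52 mm above it. This point is on its centre line, 34 mm above the disc (18 mm below the post's top). At LOAD the post and the blue mark beside it stand at the red pointer.
- bay_a_centre (a point): Bay A, one of four equal black bays that point outward from the axis. This point is where the centre of a held cell lies: 68.5 mm from the axis, 15 mm above the disc; x outward along the bay, z up. The cell lies on a rail whose top is 6 mm above the disc. From 21.5 mm inward to 15.5 mm outward of this point the bay is open at both sides for the fingers.
- bay_a_face (a point): Middle of the face of the steel spring contact plate at the bay's inner end, moving with it; x outward. At rest 29.5 mm inward of the bay's centre point; a held cell compresses it 3 mm. It can be pushed inward 10 mm in all, 1.5 N at first, 7.5 N at the end. The plate is 15 mm wide and reaches from about 7 to 25 mm above the disc.
- bay_a_hook (a point): Tip of the hook of the orange sprung clip at the bay's outer end, moving with it; at rest 29 mm outward of the centre point; the hook is 20.5 to 23 mm above the disc. Above it a 12 mm wide sloping face rises to 37 mm outward, 36 mm above the disc. A nub pressed down rides down the slope (about 5 N), passes the hook and is held below it. The clip yields 6 mm outward, 3 N at first, 12 N at the end.
- bay_a_plus (a point): Where the nub's tip of a cell held in bay A lies, against the end wall: 32.5 mm outward of the centre point, same height. Let go below the hook, the cell is pushed outward here by the spring. Low side walls, 22 mm apart and 18 mm high above the disc, stand 15.5 to 25.5 mm outward of the centre point.
- bay_b_centre (a point): Bay B, exactly like bay A: where the centre of a held cell lies. At its inner end each bay has a hood, underside 28 mm and top 31 mm above the disc, that reaches to 28.5 mm inward of the bay's centre point; below it side walls 22 mm apart reach to 21.5 mm inward. The cell's minus end slides in under the hood with the plus end raised some 15 to 25 degrees.
- bay_b_plus (a point): Where the nub's tip of a cell held in bay B lies, 32.5 mm outward of that bay's centre point.
- bay_c_centre (a point): Bay C, exactly like bay A: where the centre of a held cell lies; x outward along the bay, z up.
- bay_c_plus (a point): Where the nub's tip of a cell held in bay C lies, 32.5 mm outward of that bay's centre point.
- bay_d_centre (a point): Bay D, exactly like bay A: where the centre of a held cell lies; x outward along the bay, z up.
- bay_d_plus (a point): Where the nub's tip of a cell held in bay D lies, 32.5 mm outward of that bay's centre point.
- cell_a_centre (a point): Centre of a square blue cell, 65 mm long in all, 18 x 18 mm across, about 90 g, lying on the worktop; may be absent. x points along it from the minus end (flat steel face, 32.5 mm from here) to the plus end (red collar, then a round brass nub 10 mm in diameter, the last 6 mm of the length). Any of its four long sides may lie below.
- cell_a_plus (a point): Tip of the brass nub at the plus end of this cell, 32.5 mm from its centre.
- cell_b_centre (a point): Centre of a square blue cell, 65 mm long in all, 18 x 18 mm across, about 90 g, lying on the worktop; may be absent. x points along it from the minus end (flat steel face, 32.5 mm from here) to the plus end (red collar, then a round brass nub 10 mm in diameter, the last 6 mm of the length). Any of its four long sides may lie below.
- cell_b_plus (a point): Tip of the brass nub at the plus end of this cell, 32.5 mm from its centre.
- cell_c_centre (a point): Centre of a square blue cell, 65 mm long in all, 18 x 18 mm across, about 90 g, lying on the worktop; may be absent. x points along it from the minus end (flat steel face, 32.5 mm from here) to the plus end (red collar, then a round brass nub 10 mm in diameter, the last 6 mm of the length). Any of its four long sides may lie below.
- cell_c_plus (a point): Tip of the brass nub at the plus end of this cell, 32.5 mm from its centre.
- cell_d_centre (a point): Centre of a square blue cell, 65 mm long in all, 18 x 18 mm across, about 90 g, lying on the worktop; may be absent. x points along it from the minus end (flat steel face, 32.5 mm from here) to the plus end (red collar, then a round brass nub 10 mm in diameter, the last 6 mm of the length). Any of its four long sides may lie below.
- cell_d_plus (a point): Tip of the brass nub at the plus end of this cell, 32.5 mm from its centre.
- timer: White bench timer on its stand, 47 x 66 x 57 mm, a bystander (origin under its centre).
- teal_carton: Long teal carton, 60 x 155 x 52 mm, a bystander (origin under its centre).
- check_weight: Metal check weight with a knob, 29 mm diameter, 50 mm high, a bystander (origin under its centre).

How it is judged:
On the way, in this order (a step that is already met when the one before it is completed fails the run):
1. the carousel rests at LOAD, blue mark at the pointer (value of joint turntable between -0.06 and 0.06 rad and velocity of joint turntable between -0.05 and 0.05 rad/s), for 0.3 s.
2. every cell present is held in a bay, the carousel still at LOAD (((distance between cell_a_centre and bay_a_centre below 0.007 m and distance between cell_a_plus and bay_a_plus below 0.007 m) or (distance between cell_a_centre and bay_b_centre below 0.007 m and distance between cell_a_plus and bay_b_plus below 0.007 m) or (distance between cell_a_centre and bay_c_centre below 0.007 m and distance between cell_a_plus and bay_c_plus below 0.007 m) or (distance between cell_a_centre and bay_d_centre below 0.007 m and distance between cell_a_plus and bay_d_plus below 0.007 m)) and ((distance between cell_b_centre and bay_a_centre below 0.007 m and distance between cell_b_plus and bay_a_plus below 0.007 m) or (distance between cell_b_centre and bay_b_centre below 0.007 m and distance between cell_b_plus and bay_b_plus below 0.007 m) or (distance between cell_b_centre and bay_c_centre below 0.007 m and distance between cell_b_plus and bay_c_plus below 0.007 m) or (distance between cell_b_centre and bay_d_centre below 0.007 m and distance between cell_b_plus and bay_d_plus below 0.007 m)) and ((distance between cell_c_centre and bay_a_centre below 0.007 m and distance between cell_c_plus and bay_a_plus below 0.007 m) or (distance between cell_c_centre and bay_b_centre below 0.007 m and distance between cell_c_plus and bay_b_plus below 0.007 m) or (distance between cell_c_centre and bay_c_centre below 0.007 m and distance between cell_c_plus and bay_c_plus below 0.007 m) or (distance between cell_c_centre and bay_d_centre below 0.007 m and distance between cell_c_plus and bay_d_plus below 0.007 m)) and ((distance between cell_d_centre and bay_a_centre below 0.007 m and distance between cell_d_plus and bay_a_plus below 0.007 m) or (distance between cell_d_centre and bay_b_centre below 0.007 m and distance between cell_d_plus and bay_b_plus below 0.007 m) or (distance between cell_d_centre and bay_c_centre below 0.007 m and distance between cell_d_plus and bay_c_plus below 0.007 m) or (distance between cell_d_centre and bay_d_centre below 0.007 m and distance between cell_d_plus and bay_d_plus below 0.007 m)) and value of joint turntable between -0.06 and 0.06 rad), for 0.3 s.
At the end, for the whole second after the job is handed in: Every cell present lies held in one of the bays, plus end outward under the clip (its centre and its nub's tip within 7 mm of the bay's centre and plus points), and the turntable rests at RUN, within 0.06 rad of 1.047 (((distance between cell_a_centre and bay_a_centre below 0.007 m and distance between cell_a_plus and bay_a_plus below 0.007 m) or (distance between cell_a_centre and bay_b_centre below 0.007 m and distance between cell_a_plus and bay_b_plus below 0.007 m) or (distance between cell_a_centre and bay_c_centre below 0.007 m and distance between cell_a_plus and bay_c_plus below 0.007 m) or (distance between cell_a_centre and bay_d_centre below 0.007 m and distance between cell_a_plus and bay_d_plus below 0.007 m)) and ((distance between cell_b_centre and bay_a_centre below 0.007 m and distance between cell_b_plus and bay_a_plus below 0.007 m) or (distance between cell_b_centre and bay_b_centre below 0.007 m and distance between cell_b_plus and bay_b_plus below 0.007 m) or (distance between cell_b_centre and bay_c_centre below 0.007 m and distance between cell_b_plus and bay_c_plus below 0.007 m) or (distance between cell_b_centre and bay_d_centre below 0.007 m and distance between cell_b_plus and bay_d_plus below 0.007 m)) and ((distance between cell_c_centre and bay_a_centre below 0.007 m and distance between cell_c_plus and bay_a_plus below 0.007 m) or (distance between cell_c_centre and bay_b_centre below 0.007 m and distance between cell_c_plus and bay_b_plus below 0.007 m) or (distance between cell_c_centre and bay_c_centre below 0.007 m and distance between cell_c_plus and bay_c_plus below 0.007 m) or (distance between cell_c_centre and bay_d_centre below 0.007 m and distance between cell_c_plus and bay_d_plus below 0.007 m)) and ((distance between cell_d_centre and bay_a_centre below 0.007 m and distance between cell_d_plus and bay_a_plus below 0.007 m) or (distance between cell_d_centre and bay_b_centre below 0.007 m and distance between cell_d_plus and bay_b_plus below 0.007 m) or (distance between cell_d_centre and bay_c_centre below 0.007 m and distance between cell_d_plus and bay_c_plus below 0.007 m) or (distance between cell_d_centre and bay_d_centre below 0.007 m and distance between cell_d_plus and bay_d_plus below 0.007 m)) and value of joint turntable between 0.987 and 1.107 rad); the robot touches nothing.
It fails at once if the timer is pushed aside by more than 30 mm (distance of timer from where it was at the start of the episode above 0.03 m).
It fails at once if the teal carton is pushed aside by more than 30 mm (distance of teal_carton from where it was at the start of the episode above 0.03 m).
It fails at once if the check weight is pushed aside by more than 30 mm (distance of check_weight from where it was at the start of the episode above 0.03 m).
Of cell_a, cell_b, cell_c, cell_d only 3 to 4 are there at a start; the rules pass over those that are not, and their reading is None.
At some moment in a run one of cell_a, cell_b, cell_c, cell_d may be knocked a few centimetres aside while the robot is not near it.
Once in a run the grip may slacken for a moment while it holds something.
It also fails if it takes over 210 s, if anything falls off the work surface, if the arm or the gripper's body presses on something with over 40 N, if the wrist force passes 120 N, or if a joint passes its speed limit or range.

## Working session

There is one attempt and no reset: what is moved stays moved. The work goes in short steps, Python scripts to look and compute and a shell command to move; the robot and the scene stay as the last step left them, time stands still between calls to the robot, and variables do not carry over. Pictures are saved under pics/ and viewed, at most 14 in all, crops included, and the job is handed in when it is done.

```bash
ls; mkdir -p pics
python3 - <<'E'
from cell import *
import cv2,numpy as np
s=read_state();print(s['time'],np.round(s['eef_pos'],3),np.round(s['orientation'],3).tolist(),s['gripper_width'],tcp_to_grasp)
for n in("top","scene","wrist"):
    print(n,camera_model(n))
    cv2.imwrite(f"pics/{n}0.png",read_camera(n))
E
```

```text
pics
0.0 [0.286 0.583 0.203] [[-0.898, 0.44, -0.001], [0.44, 0.898, -0.002], [-0.0, -0.002, -1.0]] 1.0002525225532115 0.0187
top {'fx': 469.216513607542, 'fy': 469.216513607542, 'cx': 259.4420969960946, 'cy': 188.98408095305246, 'origin': array([ 0.30291391, -0.02523181,  1.66396621]), 'attitude': array([[-0.01195328, -0.9829782 ,  0.18333298],
       [-0.99983941,  0.01419786,  0.01093543],
       [-0.01335222, -0.18317282, -0.98299005]])}
scene {'fx': 367.6873485920205, 'fy': 367.6873485920205, 'cx': 255.1005799282402, 'cy': 199.5593751635319, 'origin': array([-0.0513255 , -0.47935213,  0.85613911]), 'attitude': array([[ 0.6000512 , -0.55782164,  0.57338781],
       [-0.79994452, -0.42309687,  0.42553238],
       [ 0.00522741, -0.71401965, -0.70010615]])}
wrist {'fx': 270.1440640589945, 'fy': 270.1440640589945, 'cx': 255.08771725378207, 'cy': 190.2103299245578, 'hand_eye': array([[ 1.28333470e-03, -9.64090680e-01, -2.65570168e-01,
         6.68040601e-02],
       [ 9.99998973e-01,  1.40685538e-03, -2.74890718e-04,
        -4.31416299e-04],
       [ 6.38638397e-04, -2.65569542e-01,  9.64091495e-01,
        -1.68710749e-01],
       [ 0.00000000e+00,  0.00000000e+00,  0.00000000e+00,
         1.00000000e+00]])}
```

View pics/top0.png

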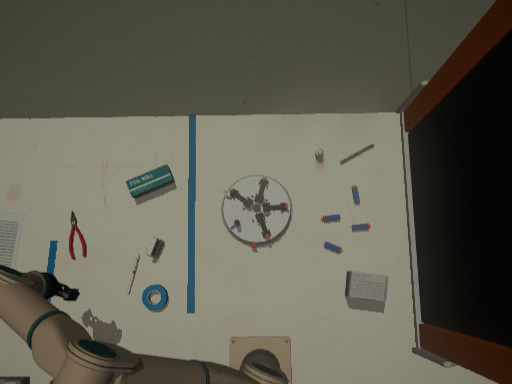

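View pics/scene0.png

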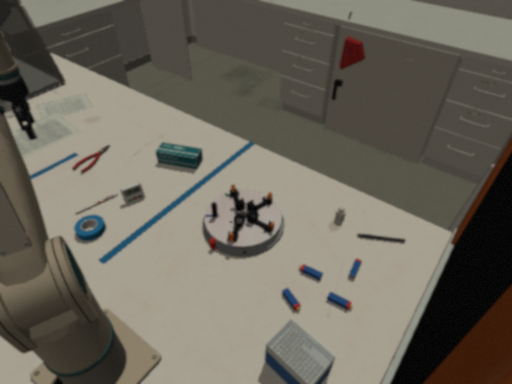

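```bash
cat > h.py <<'E'
from cell import *
import cv2,numpy as np
def cam(n,s=None):
    m=camera_model(n)
    if n=="wrist":
        s=s or read_state();T=np.array(m["hand_eye"]);R=np.array(s["orientation"])
        return m,R@T[:3,:3],np.array(s["eef_pos"])+R@T[:3,3]
    return m,np.array(m["attitude"]),np.array(m["origin"])
def ray(c,uv,z):
    m,R,o=c;d=R@np.array([(uv[0]-m["cx"])/m["fx"],(uv[1]-m["cy"])/m["fy"],1]);return o+d*(z-o[2])/d[2]
def proj(c,p):
    m,R,o=c;q=R.T@(np.array(p)-o);return np.array([m["fx"]*q[0]/q[2]+m["cx"],m["fy"]*q[1]/q[2]+m["cy"]])
def grab(n,save=None):
    c=cam(n);im=read_camera(n)
    if save:cv2.imwrite("pics/"+save,im)
    return c,im
def blobs(im,lo,hi,amin):
    h=cv2.cvtColor(im,cv2.COLOR_BGR2HSV);k=cv2.inRange(h,lo,hi)
    if lo[0]==0:k|=cv2.inRange(h,(180-hi[0],lo[1],lo[2]),(180,255,255))
    n,l,st,ce=cv2.connectedComponentsWithStats(k)
    return [(l==i,ce[i],st[i,4]) for i in range(1,n) if st[i,4]>=amin]
BLUE=((100,120,40),(125,255,255));RED=((0,120,80),(14,255,255))
E
python3 - <<'E'
from h import *
c,im=grab("top")
for nm,r in(("blue",BLUE),("red",RED)):
    for m,ce,a in blobs(im,*r,4):
        if a<150 and ce[0]>200 and ce[0]<400: print(nm,np.round(ce,1),a,np.round(ray(c,ce,.018 if ce[0]>300 else .065),4)[:2])
cv2.imwrite("pics/t1.png",cv2.resize(im[165:260,210:380],None,fx=4.5,fy=4.5,interpolation=2))
E
```

```text
red [353.5 186.7] 6 [ 0.6135 -0.3421]
red [231.5 190.6] 11 [0.5967 0.0897]
red [286.  205.5] 12 [ 0.542  -0.0982]
red [323.5 218. ] 10 [ 0.5027 -0.2313]
red [368.  225.7] 7 [ 0.4734 -0.386 ]
red [266.7 234.8] 12 [ 0.4423 -0.0301]
red [253.5 244.8] 16 [0.409 0.015]
red [339.5 249.5] 6 [ 0.3919 -0.2827]
```

View pics/t1.png

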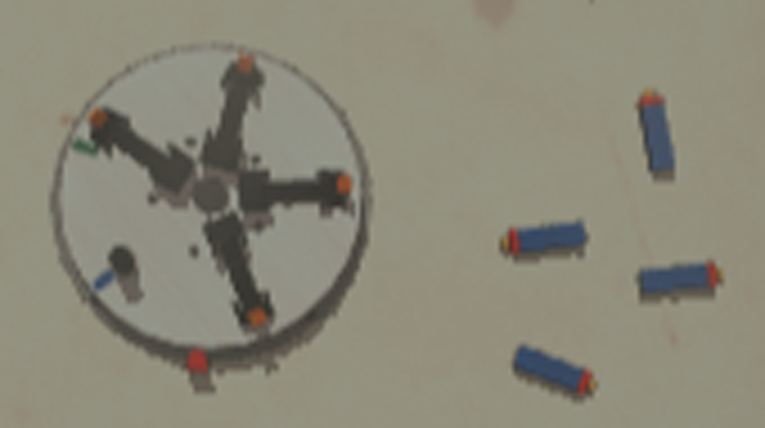

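```bash
cat >> h.py <<'E'
BLUE=((100,80,30),(125,255,255))
def cells(c,im,z=.018,amin=40,amax=1e9,box=None):
    """blue bodies: centroid of contour's min-area rect; plus end from the red next to it. -> centre(xy), angle deg of plus dir"""
    out=[];h=cv2.cvtColor(im,cv2.COLOR_BGR2HSV);reds=blobs(im,*RED,3)
    for m,ce,a in blobs(im,*BLUE,amin):
        if a>amax or (box and not(box[0]<ce[0]<box[2] and box[1]<ce[1]<box[3])):continue
        (u,v),(w,hh),_=cv2.minAreaRect(np.argwhere(m)[:,::-1].astype(np.float32))
        L=max(w,hh)
        near=[r for r in reds if np.hypot(*(r[1]-ce))<L]
        if not near: continue
        r=min(near,key=lambda r:np.hypot(*(r[1]-ce)))
        y,x=np.nonzero(m);e=np.linalg.eigh(np.cov(np.c_[x,y].T))[1][:,1]
        if e@(r[1]-ce)<0:e=-e
        b=ray(c,(ce),z)[:2];b2=ray(c,ce+e*5,z)[:2];d=(b2-b)/np.hypot(*(b2-b))
        pr=ray(c,r[1],z)[:2]
        out.append((ce,b,np.degrees(np.arctan2(d[1],d[0])),a,(pr-b)@d))
    return out
E
python3 - <<'E'
from h import *
c,im=grab("top")
for o in cells(c,im,.016,40,200,(300,170,400,260)):print(np.round(o[0],1),np.round(o[1],4),round(o[2],1),o[3],round(o[4],3))
P=[]
for m,ce,a in blobs(im,(0,100,70),(18,255,255),4):
    if 210<ce[0]<300 and 165<ce[1]<240 and a<60: P.append(ray(c,ce,.038+.030)[:2]);print(np.round(ce,1),a,np.round(P[-1],4))
P=np.array(P)
A=np.c_[2*P,np.ones(len(P))];x=np.linalg.lstsq(A,(P**2).sum(1),rcond=None)[0];print("axis",x[:2],"r",np.sqrt(x[2]+x[:2]@x[:2]))
print("clip ang",np.degrees(np.arctan2(*(P-x[:2]).T[::-1])))
post=ray(c,(210+121/4.5,165+256/4.5),.09)[:2];ptr=ray(c,(253.8,245),.04)[:2]
for q in(post,ptr):print(q,np.hypot(*(q-x[:2])),np.degrees(np.arctan2(*(q-x[:2])[::-1])))
E
```

```text
[332.2 217.3] [ 0.5052 -0.2621] 97.7 55 0.031
[359.4 226.3] [ 0.4719 -0.3561] -85.2 49 0.03
[331.2 246.3] [ 0.4035 -0.2547] -112.7 65 0.031
[264.  178.7] 9 [ 0.6368 -0.0237]
[231.5 190.6] 11 [0.5962 0.0894]
[286.  205.5] 12 [ 0.5415 -0.098 ]
[266.6 234.9] 13 [ 0.4415 -0.03  ]
axis [0.53813757 0.00467099] r 0.10270659653890242
clip ang [ -16.06833499   55.61514216  -88.09802357 -160.29610418]
[0.48475321 0.06964492] 0.08409222380400543 129.407461623023
[0.40979986 0.01461661] 0.12872250451603787 175.56867861288885
```

```bash
R='[[-0.84,-0.773,0],0]'; python3 -m pendant '[[[-0.84,-0.773,0],0],[[-0.84,-0.773,0],0],[[-0.84,-0.773,0],0],[[-0.84,-0.773,0],0],[[-0.84,-0.773,0],0],[[-0.84,-0.773,0],0],[[-0.84,-0.773,0],0],[[-0.84,-0.773,0],0]]' 50 40; python3 -m pendant '[[[-0.84,-0.773,0],0],[[-0.84,-0.773,0],0],[[-0.84,-0.773,0],0],[[-0.84,-0.773,0],0],[[-0.84,-0.773,0],0],[[-0.84,-0.773,0],0],[[-0.84,-0.773,0],0],[[-0.84,-0.773,0],0]]';python3 -m pendant '[[[-0.84,-0.773,0],0],[[-0.84,-0.773,0],0],[[-0.84,-0.773,0],0],[[-0.84,-0.773,0],0],[[-0.84,-0.773,0],0],[[-0.84,-0.773,0],0],[[-0.84,-0.773,0],0],[[-0.84,-0.773,0],0]]'
python3 - <<'E'
from h import *
s=read_state();c,im=grab("wrist","w1.png")
print(np.round(s['eef_pos'],4),np.round(s['orientation'],3).tolist(),np.round(s['q'],2))
E
```

```text
time: 0.92
eef_pos: [0.3526, 0.4123, 0.2041]
orientation: [[-0.898, 0.44, 0.0], [0.44, 0.898, 0.0], [-0.0, 0.0, -1.0]]
force: [0.5, -0.0, 0.1]
gripper_width: 0.498
grasp_force: 0.0
time: 1.58
eef_pos: [0.4188, 0.2422, 0.2042]
orientation: [[-0.898, 0.44, 0.0], [0.44, 0.898, 0.0], [-0.0, 0.0, -1.0]]
force: [0.7, -0.5, -0.5]
gripper_width: 0.499
grasp_force: 0.0
time: 2.25
eef_pos: [0.4851, 0.0719, 0.2042]
orientation: [[-0.898, 0.44, 0.0], [0.44, 0.898, 0.0], [-0.0, 0.0, -1.0]]
force: [-0.8, -0.2, 0.0]
gripper_width: 0.497
grasp_force: 0.0
[0.4851 0.0719 0.2042] [[-0.898, 0.44, 0.0], [0.44, 0.898, 0.0], [-0.0, 0.0, -1.0]] [-0.26  0.4   0.08  1.95 -0.04  0.79  0.96]
```

View pics/w1.png

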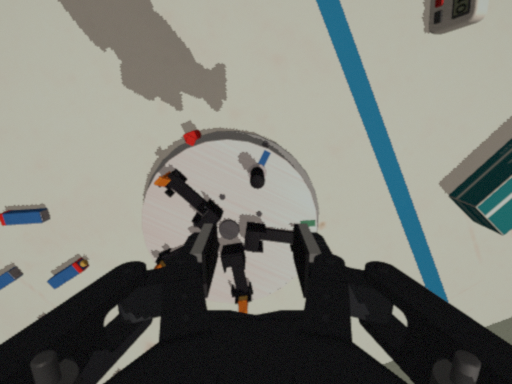

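Run:
```python
from h import *
c=cam("wrist")
for n,uv,z in(("posttop",(257,170),.09),("hub",(229,229),.045),("ptr",(191,138),.04),("postbase",(258,184),.038)):print(n,np.round(ray(c,uv,z),4))
```

```text
posttop [0.478  0.0723 0.09  ]
hub [0.5405 0.0007 0.045 ]
ptr [0.416  0.0137 0.04  ]
postbase [0.5043 0.061  0.038 ]
```

```bash
python3 -m pendant '[[[0,0,0.94],0],[[0,0,0.94],0],[[0,0,0.94],0],[[0,0,0.94],0],[[0,0,0.94],0],[[0,0,0.94],0],[[0,0,0.94],0],[[0,0,0.94],0]]'; python3 -m pendant '[[[0,0,0],0],[[0,0,0],0],[[0,0,0],0],[[0,0,0],0],[[0,0,0],0],[[0,0,0],0],[[0,0,0],0],[[0,0,0],0]]' 0 30
```

```text
time: 2.97
eef_pos: [0.485, 0.0732, 0.0529]
orientation: [[-0.898, 0.44, 0.0], [0.44, 0.898, 0.0], [-0.0, 0.0, -1.0]]
force: [0.9, 1.0, 0.1]
gripper_width: 0.497
grasp_force: 0.0
time: 3.63
eef_pos: [0.4843, 0.0733, 0.0538]
orientation: [[-0.898, 0.44, -0.001], [0.44, 0.898, 0.0], [0.001, -0.0, -1.0]]
force: [-1.8, 1.5, -8.4]
gripper_width: 0.178
grasp_force: 29.6
```

```bash
python3 -m pendant '[[[0.09,-0.23,0],0],[[0.08,-0.23,0],0],[[0.07,-0.23,0],0],[[0.06,-0.23,0],0],[[0.05,-0.23,0],0],[[0.04,-0.23,0],0],[[0.02,-0.23,0],0],[[0.01,-0.23,0],0]]'; python3 -m pendant '[[[0,-0.2,0],0],[[-0.01,-0.2,0],0],[[-0.02,-0.2,0],0],[[-0.03,-0.2,0],0],[[-0.05,-0.2,0],0],[[-0.06,-0.2,0],0],[[-0.07,-0.2,0],0],[[-0.08,-0.2,0],0]]'; python3 -m pendant '[[[0,0,0],0],[[0,0,0],0],[[0,0,0],0],[[0,0,0],0],[[0,0,0],0],[[0,0,0],0],[[0,0,0],0],[[0,0,0],0]]' 50
python3 - <<'E'
from h import *
c,im=grab("top");s=read_state();print(s['eef_pos'],s['force'])
P=[]
for m,ce,a in blobs(im,(0,100,70),(18,255,255),4):
    if 210<ce[0]<300 and 165<ce[1]<243 and a<60: P.append(ray(c,ce,.038+.030)[:2]);print(np.round(ce,1),a,np.round(P[-1],4),np.degrees(np.arctan2(P[-1][1]-.0047,P[-1][0]-.538)))
E
```

```text
time: 4.3
eef_pos: [0.458, 0.0454, 0.0538]
orientation: [[-0.899, 0.437, -0.005], [0.437, 0.899, 0.002], [0.005, -0.001, -1.0]]
force: [-5.2, 6.0, -4.8]
gripper_width: 0.175
grasp_force: 30.1
time: 4.97
eef_pos: [0.4482, 0.0137, 0.0538]
orientation: [[-0.899, 0.438, -0.007], [0.438, 0.899, 0.002], [0.007, -0.002, -1.0]]
force: [-6.6, 10.6, -1.5]
gripper_width: 0.174
grasp_force: 29.9
time: 5.63
eef_pos: [0.4528, 0.0121, 0.0537]
orientation: [[-0.898, 0.44, 0.0], [0.44, 0.898, -0.0], [-0.0, 0.0, -1.0]]
force: [-0.3, -0.4, -0.3]
gripper_width: 0.501
grasp_force: 0.0
[0.45281644 0.01211862 0.05370692] [ 0.1974944  -0.91140773 -0.29768827]
[238.6 183.2] 14 [0.622  0.0645] 35.434597612634725
[273.4 183.5] 11 [ 0.6194 -0.056 ] -36.70753130431325
[227.5 216.3] 15 [0.5068 0.103 ] 107.59029410996175
[284.6 216.1] 15 [ 0.5051 -0.0924] -108.71972777574717
```

```bash
python3 -m pendant '[[[0,0,-1],0],[[0,0,-1],0],[[0,0,-1],0],[[0,0,-1],0],[[0,0,-1],0],[[0,0,-1],0],[[0,0,-1],0],[[-1,0,-0.4],0]]'
python3 - <<'E'
from h import *
c,im=grab("wrist")
cv2.imwrite("pics/w2.png",cv2.resize(im[60:290,120:400],None,fx=2.5,fy=2.5,interpolation=2))
E
```

```text
time: 6.35
eef_pos: [0.4686, 0.0049, 0.2039]
orientation: [[-0.899, 0.438, -0.001], [0.438, 0.899, 0.001], [0.001, 0.001, -1.0]]
force: [0.1, -0.1, -0.9]
gripper_width: 0.5
grasp_force: 0.0
```

View pics/w2.png

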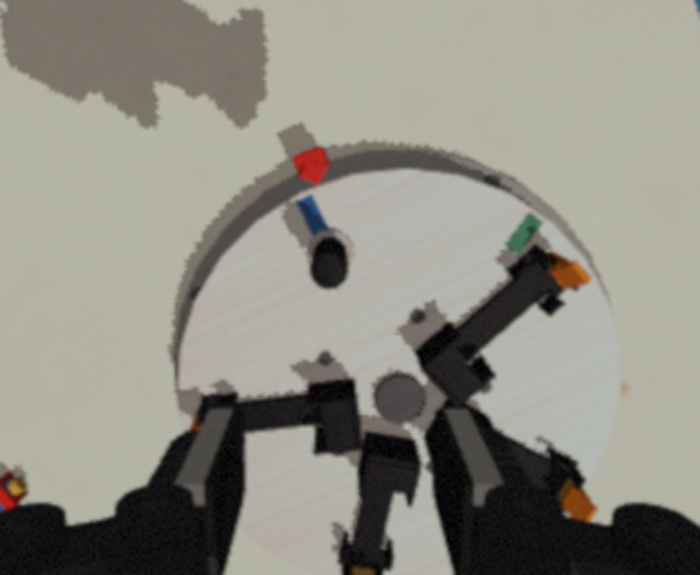

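Run:
```python
from h import *
c=cam("wrist")
f=lambda x,y,z:ray(c,(120+x/2.5,60+y/2.5),z)[:2]
H=[f(400,398,z) for z in(.038,.048)];print(H)
for h in H+[np.array([.538,.0047])]:
  for n,x,y,z in(("ptr",312,165,.04),("ptr",312,165,.03),("ptr",312,170,.045),("blue",312,214,.038),("green",523,233,.038),("post",329,262,.09)):
    q=f(x,y,z)-h;print(n,np.round(q+h,4),round(np.hypot(*q),4),round(np.degrees(np.arctan2(q[1],q[0]))%360,1))
```

```text
[array([0.55087265, 0.00224158]), array([0.54679385, 0.003103  ])]
ptr [0.4223 0.0145] 0.1292 174.6
ptr [0.4225 0.014 ] 0.1289 174.8
ptr [0.4242 0.0137] 0.1271 174.8
blue [0.4434 0.0038] 0.1075 179.2
green [0.4978 0.0938] 0.1058 120.1
post [0.4601 0.0054] 0.0908 178.0
ptr [0.4223 0.0145] 0.125 174.8
ptr [0.4225 0.014 ] 0.1247 175.0
ptr [0.4242 0.0137] 0.123 175.1
blue [0.4434 0.0038] 0.1034 179.6
green [0.4978 0.0938] 0.103 118.4
post [0.4601 0.0054] 0.0867 178.5
ptr [0.4223 0.0145] 0.1161 175.2
ptr [0.4225 0.014 ] 0.1158 175.4
ptr [0.4242 0.0137] 0.1141 175.5
blue [0.4434 0.0038] 0.0946 180.5
green [0.4978 0.0938] 0.0977 114.3
post [0.4601 0.0054] 0.0779 179.4
```

```bash
python3 -m pendant '[[[0.72,-0.3,0.5],0],[[0,0,1],0],[[0,0,1],0],[[0,0,1],0],[[0,0,1],0],[[0,0,1],0],[[0,0,1],0],[[0,0,1],0]]'; python3 -m pendant '[[[0,0,0],0],[[0,0,0],0],[[0,0,0],0],[[0,0,0],0],[[0,0,0],0],[[0,0,0],0],[[0,0,0],0],[[0,0,0],0]]' 0 30;  python3 -m pendant '[[[0.03,0.06,0],0],[[0.03,0.06,0],0],[[0.03,0.06,0],0],[[0.03,0.06,0],0],[[0.02,0.05,0],0],[[0,0,0],0],[[0,0,0],0],[[0,0,0],0]]'; python3 -m pendant '[[[0,0,0],0],[[0,0,0],0],[[0,0,0],0],[[0,0,0],0],[[0,0,0],0],[[0,0,0],0],[[0,0,0],0],[[0,0,0],0]]' 50
cat > tt.py <<'E'
from h import *
c,im=grab("top")
z=[]
for m,ce,a in blobs(im,(0,100,70),(18,255,255),4):
    if 210<ce[0]<300 and 165<ce[1]<243 and a<60:
        p=ray(c,ce,.068)[:2];z.append(np.degrees(np.arctan2(p[1]-.0048,p[0]-.538)))
z=np.array(z);print("post angle",np.round(z%72+144,1),np.mean(z%72)+144)
E
python3 tt.py
```

```text
time: 7.07
eef_pos: [0.455, 0.0042, 0.0506]
orientation: [[-0.898, 0.44, 0.0], [0.44, 0.898, -0.0], [-0.0, -0.0, -1.0]]
force: [0.3, 0.4, -0.5]
gripper_width: 0.497
grasp_force: 0.0
time: 7.73
eef_pos: [0.4549, 0.0044, 0.0517]
orientation: [[-0.898, 0.44, -0.0], [0.44, 0.898, 0.0], [0.0, 0.0, -1.0]]
force: [1.1, 2.0, -18.2]
gripper_width: 0.175
grasp_force: 29.5
time: 8.4
eef_pos: [0.4547, 0.0106, 0.0517]
orientation: [[-0.898, 0.44, -0.001], [0.44, 0.898, -0.0], [0.001, -0.0, -1.0]]
force: [-0.5, -1.5, -14.8]
gripper_width: 0.179
grasp_force: 29.7
time: 9.07
eef_pos: [0.4552, 0.0108, 0.0518]
orientation: [[-0.898, 0.44, 0.0], [0.44, 0.898, 0.0], [-0.0, 0.0, -1.0]]
force: [-0.1, -0.3, 0.2]
gripper_width: 0.5
grasp_force: 0.0
post angle [177.2 176.8 176.6 177. ] 176.90881027538538
```

```bash
python3 -m pendant '[[[0,0,-1],0],[[0,0,-1],0],[[0,0,-1],0],[[0,0,-1],0],[[0,0,-1],0],[[0,0,-1],0],[[0,0,-1],0],[[-0.8,0,-0.5],0]]'
python3 - <<'E'
from h import *
c,im=grab("wrist")
cv2.imwrite("pics/w3.png",cv2.resize(im[60:290,120:400],None,fx=2.5,fy=2.5,interpolation=2))
E
```

```text
time: 9.78
eef_pos: [0.4678, 0.0049, 0.2036]
orientation: [[-0.899, 0.438, -0.0], [0.438, 0.899, 0.001], [0.001, 0.001, -1.0]]
force: [-0.5, -0.7, 0.0]
gripper_width: 0.497
grasp_force: 0.0
```

View pics/w3.png

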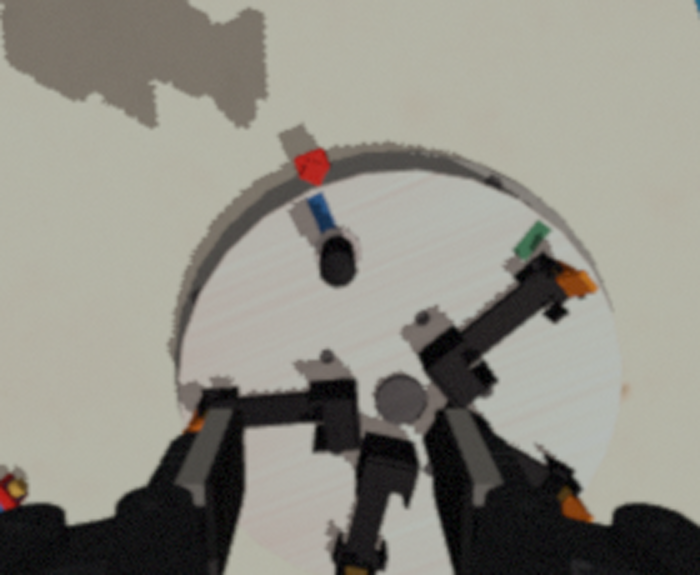

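```bash
python3 -m pendant '[[[0.76,-0.12,0.5],0],[[0,0,1],0],[[0,0,1],0],[[0,0,1],0],[[0,0,1],0],[[0,0,1],0],[[0,0,1],0],[[0,0,0.9],0]]'; python3 -m pendant '[[[0,0,0],0],[[0,0,0],0],[[0,0,0],0],[[0,0,0],0],[[0,0,0],0],[[0,0,0],0],[[0,0,0],0],[[0,0,0],0]]' 0 20; python3 tt.py;  python3 -m pendant '[[[0.02,0.05,0],0],[[0.02,0.05,0],0],[[0.02,0.05,0],0],[[0.02,0.05,0],0],[[0,0,0],0],[[0,0,0],0],[[0,0,0],0],[[0,0,0],0]]';python3 tt.py; python3 -m pendant '[[[0,0,0],0],[[0,0,0],0],[[0,0,0],0],[[0,0,0],0],[[0,0,0],0],[[0,0,0],0],[[0,0,0],0],[[0,0,0],0]]' 50
python3 tt.py
```

```text
time: 10.5
eef_pos: [0.4539, 0.0082, 0.0521]
orientation: [[-0.898, 0.44, -0.001], [0.44, 0.898, -0.0], [0.001, -0.001, -1.0]]
force: [-0.0, -0.2, 0.1]
gripper_width: 0.499
grasp_force: 0.0
time: 11.17
eef_pos: [0.4544, 0.0086, 0.0535]
orientation: [[-0.898, 0.44, -0.001], [0.44, 0.898, 0.0], [0.001, 0.0, -1.0]]
force: [0.5, 3.5, -20.2]
gripper_width: 0.181
grasp_force: 19.8
post angle [178.2 178.2 178.4 178.4] 178.29251601882555
time: 11.88
eef_pos: [0.4545, 0.0125, 0.0536]
orientation: [[-0.898, 0.44, -0.001], [0.44, 0.898, 0.0], [0.001, -0.0, -1.0]]
force: [-1.0, -1.7, -19.5]
gripper_width: 0.18
grasp_force: 19.8
post angle [175.7 175.8 176.  176. ] 175.87731411443815
time: 12.6
eef_pos: [0.4553, 0.0125, 0.0538]
orientation: [[-0.898, 0.44, 0.0], [0.44, 0.898, 0.0], [-0.0, 0.0, -1.0]]
force: [0.5, -0.2, 0.7]
gripper_width: 0.5
grasp_force: 0.0
post angle [175.7 175.5 175.7 176. ] 175.71532991178373
```

```bash
python3 -m pendant '[[[0,0,-1],0],[[0,0,-1],0],[[0,0,-1],0],[[0,0,-1],0.8],[[0,0,-1],1],[[0,0,-1],1],[[0,0,-1],1],[[0,0,-1],1]]'; python3 -m pendant '[[[0,0,-1],1],[[0,0,-1],1],[[0,0,-1],1],[[0,0,-1],1],[[0,0,-1],1],[[0,0,-1],1],[[0,0,0],0.4],[[-0.9,0.2,0],0]]';python3 -m pendant '[[[-0.9,0.2,0],0],[[-0.9,0.2,0],0],[[-0.9,0.2,0],0],[[-0.9,0.2,0],0],[[-0.9,0.2,0],0],[[0,0,0],0],[[0,0,0],0],[[0,0,0],0]]'
python3 - <<'E'
from h import *
s=read_state();print(np.round(s['orientation'],3).tolist(),np.round(s['q'],2))
c,im=grab("wrist","w4.png")
for o in cells(c,im,.017,60):print(np.round(o[0],1),np.round(o[1],4),round(o[2],1),o[3],round(o[4],3))
for m,ce,a in blobs(im,(0,100,70),(18,255,255),6):
    p=ray(c,ce,.068)[:2];print(np.round(ce,1),a,np.round(p,4))
E
```

```text
time: 13.32
eef_pos: [0.4548, 0.0125, 0.2147]
orientation: [[-0.638, 0.77, -0.0], [0.77, 0.638, 0.0], [0.0, -0.0, -1.0]]
force: [0.3, 0.1, -0.8]
gripper_width: 0.502
grasp_force: 0.0
time: 13.98
eef_pos: [0.4615, -0.0015, 0.3347]
orientation: [[-0.141, 0.99, 0.001], [0.99, 0.141, 0.003], [0.003, 0.002, -1.0]]
force: [-0.1, -0.2, -0.1]
gripper_width: 0.5
grasp_force: 0.0
time: 14.65
eef_pos: [0.4933, -0.0903, 0.3334]
orientation: [[-0.138, 0.99, -0.001], [0.99, 0.138, 0.001], [0.001, -0.001, -1.0]]
force: [-0.4, 0.1, -0.5]
gripper_width: 0.5
grasp_force: 0.0
[[-0.138, 0.99, -0.001], [0.99, 0.138, 0.001], [0.001, -0.001, -1.0]] [-0.17  0.3   0.4   1.74 -0.13  1.13  0.41]
[250. 241.] [ 0.5069 -0.2605] 95.8 190 0.03
[227.7 280.3] [ 0.4735 -0.3541] -85.1 181 0.032
[282.  282.5] [ 0.5845 -0.3437] 6.7 243 0.03
[289.2  26.6] 97 [0.5152 0.1042]
[357.5  72.4] 84 [0.6262 0.0585]
[215.4  84.2] 97 [0.4185 0.0129]
[334.  151.1] 73 [ 0.6169 -0.0608]
[259.9 158.3] 68 [ 0.5009 -0.0888]
[250.2 226.6] 52 [ 0.5013 -0.2086]
[296.6 282.6] 44 [ 0.6007 -0.3066]
[227.9 293.7] 21 [ 0.4781 -0.3478]
```

View pics/w4.png

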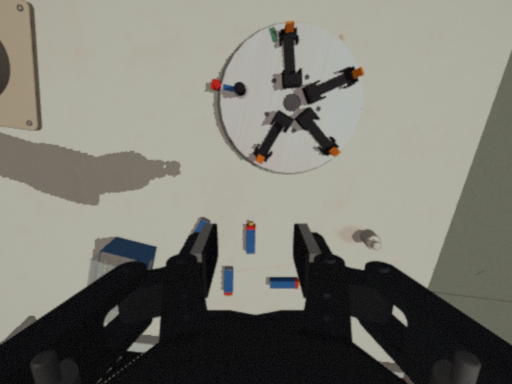

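```bash
python3 -m pendant '[[[-1,-0.07,0.75],0],[[-1,-0.07,0.75],0],[[-1,-0.07,0.75],0],[[-1,-0.07,0.75],0],[[-1,-0.07,0.75],0],[[-1,-0.07,0.75],0],[[-1,-0.07,0.75],0],[[-1,-0.06,0.75],0]]'; python3 -m pendant '[[[-0.3,0,0.95],0],[[-0.3,0,0.95],0],[[0,0,0.9],0],[[0,0,0.7],0],[[0,0,0.5],0],[[0,0,0],0],[[0,0,0],0],[[0,0,0],0]]'
python3 - <<'E'
from h import *
s=read_state();print(np.round(s['eef_pos'],4))
c,im=grab("wrist","w5.png")
for o in cells(c,im,.017,200):print(np.round(o[0],1),np.round(o[1],4),round(o[2],1),o[3],round(o[4],3))
E
```

```text
time: 15.37
eef_pos: [0.5051, -0.2506, 0.213]
orientation: [[-0.139, 0.99, 0.0], [0.99, 0.139, 0.001], [0.001, 0.0, -1.0]]
force: [-0.5, -0.2, 0.5]
gripper_width: 0.499
grasp_force: 0.0
time: 16.03
eef_pos: [0.5072, -0.263, 0.1346]
orientation: [[-0.138, 0.99, 0.001], [0.99, 0.138, -0.0], [-0.001, 0.001, -1.0]]
force: [-0.3, 0.0, 0.8]
gripper_width: 0.501
grasp_force: 0.0
[ 0.5072 -0.263   0.1346]
[162.7 158.9] [ 0.407  -0.2547] -111.9 843 0.03
[255.  176.9] [ 0.507  -0.2604] 96.6 690 0.029
[ 53.2 224.5] [ 0.2873 -0.3472] 103.1 4467 0.039
[219.7 251.8] [ 0.4784 -0.3553] -86.2 293 0.03
```

View pics/w5.png

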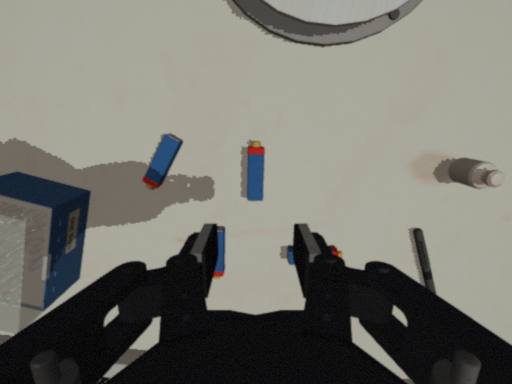

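```bash
python3 -m pendant '[[[0.1,0,1],0],[[0,0,1],0],[[0,0,1],0],[[0,0,1],0],[[0,0,1],0],[[0,0,0.8],0],[[0,0,0.4],0],[[0,0,0.28],0]]'; python3 -m pendant '[[[0,0,0],0],[[0,0,0],0],[[0,0,0],0],[[0,0,0],0],[[0,0,0],0],[[0,0,0],0],[[0,0,0],0],[[0,0,0],0]]' 0 25; python3 -m pendant '[[[0,0,-1],0],[[0,0,-1],0],[[0,0,-1],0],[[0,0,-1],0],[[0,0,-1],0],[[0,0,0],0],[[0,0,0],0],[[0,0,0],0]]'
```

```text
time: 16.75
eef_pos: [0.5064, -0.2611, 0.0039]
orientation: [[-0.137, 0.991, 0.0], [0.991, 0.137, 0.0], [0.0, 0.0, -1.0]]
force: [1.4, 0.3, -0.1]
gripper_width: 0.501
grasp_force: 0.0
time: 17.42
eef_pos: [0.5062, -0.2611, 0.0042]
orientation: [[-0.137, 0.991, 0.0], [0.991, 0.137, -0.0], [-0.0, 0.0, -1.0]]
force: [-0.5, 0.5, -0.1]
gripper_width: 0.001
grasp_force: 0.0
time: 18.08
eef_pos: [0.5057, -0.2606, 0.1035]
orientation: [[-0.137, 0.991, -0.001], [0.991, 0.137, 0.001], [0.001, -0.001, -1.0]]
force: [-0.9, -0.9, 0.2]
gripper_width: 0.004
grasp_force: 0.0
```

```bash
python3 -m pendant '[[[0,0,-1],0],[[0,0,-1],0],[[0,0,0],0],[[0,0,0],0],[[0,0,0],0],[[0,0,0],0],[[0,0,0],0],[[0,0,0],0]]' 50
python3 - <<'E'
from h import *
s=read_state();print(np.round(s['eef_pos'],4))
c,im=grab("wrist","w6.png")
for o in cells(c,im,.017,200):print(np.round(o[0],1),np.round(o[1],4),round(o[2],1),o[3],round(o[4],3))
E
```

```text
time: 18.75
eef_pos: [0.5056, -0.2609, 0.1432]
orientation: [[-0.137, 0.991, -0.001], [0.991, 0.137, 0.001], [0.001, -0.001, -1.0]]
force: [0.5, 0.8, 0.4]
gripper_width: 0.503
grasp_force: 0.0
[ 0.5056 -0.2609  0.1432]
[167.  159.8] [ 0.4069 -0.2545] -112.9 785 0.031
[256.3 177.4] [ 0.5069 -0.2606] 96.3 657 0.029
[ 59. 222.] [ 0.2854 -0.3455] 107.4 4187 0.028
[220.8 250. ] [ 0.4769 -0.3552] -85.8 358 0.03
```

View pics/w6.png

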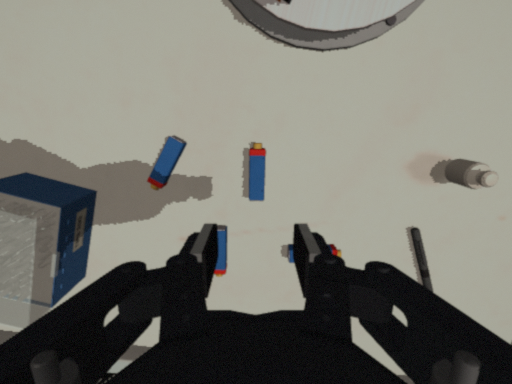

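```bash
python3 -m pendant '[[[0,0.05,1],0],[[0,0,1],0],[[0,0,1],0],[[0,0,1],0],[[0,0,1],0],[[0,0,1],0],[[0,0,0.7],0],[[0,0,0.2],0]]'
python3 - <<'E'
from h import *
s=read_state();print(np.round(s['eef_pos'],4))
c,im=grab("wrist");c2,i2=grab("scene");
u=proj(c2,(.507,-.26,.01)).astype(int)
p=cv2.resize(i2[u[1]-40:u[1]+40,u[0]-50:u[0]+50],(480,384),interpolation=2)
cv2.imwrite("pics/w7.png",np.hstack([im[100:,150:360],cv2.resize(p,(355,284))]))
E
```

```text
time: 19.47
eef_pos: [0.5055, -0.2601, 0.0036]
orientation: [[-0.137, 0.991, -0.004], [0.991, 0.137, 0.002], [0.002, -0.003, -1.0]]
force: [0.1, 0.9, -0.2]
gripper_width: 0.503
grasp_force: 0.0
[ 0.5055 -0.2601  0.0036]
```

View pics/w7.png

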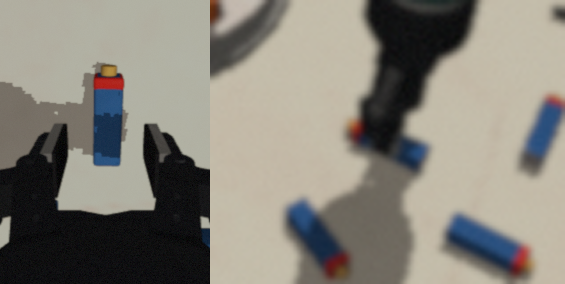

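```bash
python3 -m pendant '[[[0,0,0],0],[[0,0,0],0],[[0,0,0],0],[[0,0,0],0],[[0,0,0],0],[[0,0,0],0],[[0,0,0],0],[[0,0,0],0]]' 0 40
python3 - <<'E'
from h import *
c,im=grab("wrist");c2,i2=grab("scene");
u=proj(c2,(.507,-.26,.01)).astype(int)
p=cv2.resize(i2[u[1]-40:u[1]+40,u[0]-50:u[0]+50],(480,384),interpolation=2)
cv2.imwrite("pics/w8.png",np.hstack([im[100:,150:360],cv2.resize(p,(355,284))]))
E
```

```text
time: 20.23
eef_pos: [0.5072, -0.2609, 0.0062]
orientation: [[-0.137, 0.991, 0.0], [0.991, 0.137, 0.0], [0.0, 0.0, -1.0]]
force: [-0.4, -0.2, -0.0]
gripper_width: 0.002
grasp_force: 0.0
```

View pics/w8.png

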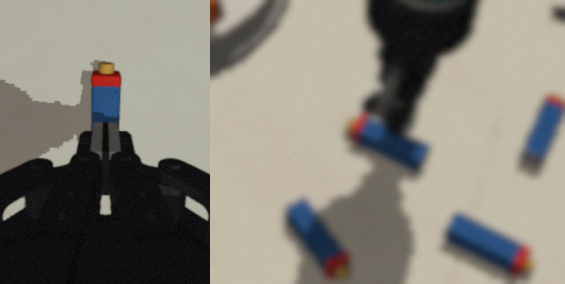

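```bash
for i in 1 2 3; do python3 -m pendant '[[[0,0,0.05],0],[[0,0,0.05],0],[[0,0,0.05],0],[[0,0,0.05],0],[[0,0,0],0],[[0,0,0],0],[[0,0,0],0],[[0,0,0],0]]' | grep -E "eef_pos|force"; done
```

```text
eef_pos: [0.5072, -0.261, 0.0021]
force: [0.3, -0.6, 0.0]
grasp_force: 0.0
eef_pos: [0.5072, -0.261, -0.0019]
force: [0.0, 0.8, -0.0]
grasp_force: 0.0
eef_pos: [0.5071, -0.261, -0.0059]
force: [-0.4, 0.1, 0.1]
grasp_force: 0.0
```

```bash
for i in 1 2 3; do python3 -m pendant '[[[0,0,0.05],0],[[0,0,0.05],0],[[0,0,0.05],0],[[0,0,0.05],0],[[0,0,0],0],[[0,0,0],0],[[0,0,0],0],[[0,0,0],0]]' | grep -E "eef_pos|force"; done
```

```text
eef_pos: [0.5072, -0.2609, -0.009]
force: [-1.6, 0.7, 8.3]
grasp_force: 4.2
eef_pos: [0.5073, -0.2609, -0.0093]
force: [-7.9, 4.9, 41.7]
grasp_force: 20.9
eef_pos: [0.5075, -0.2609, -0.0095]
force: [-14.6, 9.2, 75.1]
grasp_force: 37.7
```

```bash
python3 -m pendant '[[[0,0,-0.75],0],[[0,0,-0.75],0],[[0,0,0],0],[[0,0,0],0],[[0,0,0],0],[[0,0,0],0],[[0,0,0],0],[[0,0,0],0]]' 50 25 | grep -E "eef|force|width"; python3 -m pendant '[[[0,0,0.4],0],[[0,0,0.4],0],[[0,0,0.3],0],[[0,0,0.2],0],[[0,0,0.2],0],[[0,0,0.1],0],[[0,0,0.1],0],[[0,0,0],0]]'| grep -E "eef|force|width"; python3 -m pendant '[[[0,0,0],0],[[0,0,0],0],[[0,0,0],0],[[0,0,0],0],[[0,0,0],0],[[0,0,0],0],[[0,0,0],0],[[0,0,0],0]]' 0 | grep -E "eef|force|width"
```

```text
eef_pos: [0.5066, -0.2607, 0.0112]
force: [0.3, 0.1, -0.3]
gripper_width: 0.499
grasp_force: 0.0
eef_pos: [0.507, -0.2609, -0.0222]
force: [-0.4, -0.5, 0.7]
gripper_width: 0.497
grasp_force: 0.0
eef_pos: [0.5074, -0.2611, -0.0215]
force: [-0.6, 0.5, 5.4]
gripper_width: 0.203
grasp_force: 26.1
```

```bash
python3 -m pendant '[[[0,0,-0.9],-0.56],[[0,0,-0.9],-0.56],[[0,0,-0.9],0],[[0,0,-0.9],0],[[0,0,0],0],[[0,0,0],0],[[0,0,0],0],[[0,0,0],0]]' | grep -E "eef|ori|width"; python3 -m pendant '[[[0.88,0.77,0],0],[[0.88,0.77,0],0],[[0.88,0.77,0],0],[[0.88,0.77,0],0],[[0.88,0.77,0],0],[[0.88,0.77,0],0],[[0,0,0.7],0],[[0,0,0],0]]'
python3 - <<'E'
from h import *
c,im=grab("wrist");cv2.imwrite("pics/w9.png",im[60:330,80:440])
E
```

```text
eef_pos: [0.5062, -0.2603, 0.0489]
orientation: [[-0.233, 0.972, -0.002], [0.972, 0.233, 0.001], [0.002, -0.002, -1.0]]
gripper_width: 0.201
time: 27.67
eef_pos: [0.5711, -0.1337, 0.0332]
orientation: [[-0.237, 0.972, -0.005], [0.972, 0.237, 0.002], [0.003, -0.004, -1.0]]
force: [-1.0, 0.5, -2.1]
gripper_width: 0.204
grasp_force: 25.4
```

View pics/w9.png

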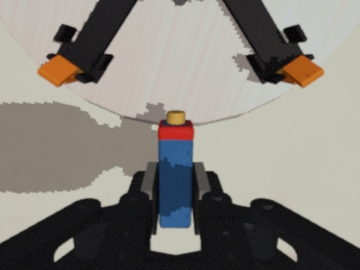

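```bash
python3 -m pendant '[[[-0.18,0,0.4],0],[[0,0,0.3],0],[[0,0,0.1],0],[[0,0,0.05],0],[[0,0,0.05],0],[[0,0,0],0],[[0,0,0],0],[[0,0,0],0]]' | grep -E "eef|force"; python3 -m pendant '[[[0,0,0.1],0],[[0,0,0.1],0],[[0,0,0.1],0],[[0,0,0.05],0],[[0,0,0],0],[[0,0,0],0],[[0,0,0],0],[[0,0,0],0]]'| grep -E "eef|force"; python3 -m pendant '[[[0,0,0.1],0],[[0,0,0.1],0],[[0,0,0.1],0],[[0,0,0.05],0],[[0,0,0],0],[[0,0,0],0],[[0,0,0],0],[[0,0,0],0]]'| grep -E "eef|force"
```

```text
eef_pos: [0.5733, -0.1402, 0.0184]
force: [0.6, -0.4, -1.3]
grasp_force: 25.4
eef_pos: [0.5741, -0.1418, 0.0121]
force: [-0.9, -2.3, 4.8]
grasp_force: 26.7
eef_pos: [0.5745, -0.143, 0.0053]
force: [-0.1, -3.7, 6.0]
grasp_force: 27.7
```

```bash
python3 -m pendant '[[[0.06,0,0.1],0],[[0.06,0,0.1],0],[[0,0,0.1],0],[[0,0,0.1],0],[[0,0,0.05],0],[[0,0,0],0],[[0,0,0],0],[[0,0,0],0]]' | grep -E "eef|force"
python3 - <<'E'
from h import *
s=read_state();c,im=grab("wrist")
# colour extents down the middle column band
h=cv2.cvtColor(im,cv2.COLOR_BGR2HSV)
for nm,(lo,hi) in(("blue",BLUE),("red",RED),("brass",((15,90,60),(32,255,255)))):
    k=cv2.inRange(h,lo,hi)[100:320,225:290];y,x=np.nonzero(k);print(nm,len(y),np.percentile(y,[1,50,99])+100 if len(y) else 0,np.percentile(x,[1,99])+225 if len(y) else 0)
E
```

```text
eef_pos: [0.5744, -0.1423, -0.0035]
force: [-0.2, -6.6, 5.7]
grasp_force: 29.9
blue 1803 [222. 246. 274.] [237.02 272.  ]
red 892 [186. 208. 219.] [235. 274.]
brass 404 [182. 192. 203.] [245. 265.]
```

```bash
python3 -m pendant '[[[0,0,-1],0],[[0,0,-1],0],[[0,0,-1],0],[[0,0,-1],0],[[0,0,-0.5],0],[[1,0,0],0],[[1,0,0],0],[[1,0,0],0]]' | grep -E "eef|force"; python3 -m pendant '[[[1,0,0],0],[[1,0,0],0],[[1,0,0],0],[[1,0,0],0],[[1,0,0],0],[[1,0,0],0],[[1,0,0],0],[[0.95,0,0],0]]'| grep -E "eef|force";python3 -m pendant '[[[0,0,0.3],0],[[0,0,0.3],0],[[0,0,0.2],0],[[0,0,0],0],[[0,0,0],0],[[0,0,0],0],[[0,0,0],0],[[0,0,0],0]]'
python3 - <<'E'
from h import *
s=read_state();c,im=grab("wrist","w10.png")
for nm,r in(("blue",BLUE),("red/or",((0,100,70),(18,255,255))),("brass",((15,90,60),(32,255,255)))):
    for m,ce,a in blobs(im,*r,60):
        y,x=np.nonzero(m);print(nm,np.round(ce,1),a,x.min(),x.max(),y.min(),y.max())
cv2.imwrite("pics/w10.png",im[60:330,80:440])
E
```

```text
eef_pos: [0.5583, -0.079, 0.085]
force: [-0.3, 1.3, -1.3]
grasp_force: 28.9
eef_pos: [0.5209, 0.0763, 0.0846]
force: [-0.0, 0.4, -1.3]
grasp_force: 28.9
time: 32.43
eef_pos: [0.5218, 0.0747, 0.0693]
orientation: [[-0.232, 0.973, 0.0], [0.973, 0.232, 0.0], [-0.0, 0.0, -1.0]]
force: [-0.1, 0.2, -0.6]
gripper_width: 0.2
grasp_force: 28.9
blue [255. 248.] 1895 236 274 221 276
blue [134.1 248.3] 200 123 146 242 255
red/or [258.2 168.8] 373 249 268 159 178
red/or [255.3 205.7] 990 235 275 183 220
red/or [114.8 230.8] 473 103 128 215 247
red/or [392.3 266.8] 439 379 405 250 280
brass [258.4 167.6] 105 249 267 165 170
brass [255.  191.3] 427 245 265 180 203
```

View pics/w10.png

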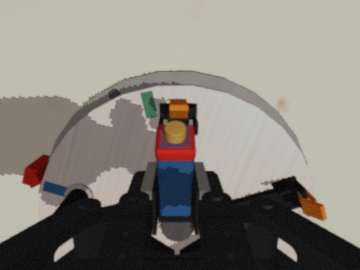

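```bash
python3 -m pendant '[[[-0.19,0.085,0],0],[[0,0,0.4],0],[[0,0,0.4],0],[[0,0,0.3],0],[[0,0,0.2],0],[[0,0,0.1],0],[[0,0,0],0],[[0,0,0],0]]' | grep -E "eef|force"; python3 -m pendant '[[[0,0,0.1],0],[[0,0,0.1],0],[[0,0,0.05],0],[[0,0,0],0],[[0,0,0],0],[[0,0,0],0],[[0,0,0],0],[[0,0,0],0]]'| grep -E "eef|force";python3 -m pendant '[[[0,0,0.1],0],[[0,0,0],0],[[0,0,0],0],[[0,0,0],0],[[0,0,0],0],[[0,0,0],0],[[0,0,0],0],[[0,0,0],0]]'| grep -E "eef|force"
```

```text
eef_pos: [0.5241, 0.0717, 0.0409]
force: [0.4, -0.2, -1.0]
grasp_force: 28.9
eef_pos: [0.5241, 0.0718, 0.0362]
force: [-0.1, 0.5, -1.1]
grasp_force: 28.9
eef_pos: [0.5241, 0.0718, 0.0341]
force: [-0.5, -0.3, -0.8]
grasp_force: 28.9
```

```bash
python3 -m pendant '[[[0,0,0.1],0],[[0,0,0],0],[[0,0,0],0],[[0,0,0],0],[[0,0,0],0],[[0,0,0],0],[[0,0,0],0],[[0,0,0],0]]'| grep -E "eef|force"; python3 -m pendant '[[[-0.1,0,0],0],[[-0.1,0,0],0],[[-0.1,0,0],0],[[0,0,0],0],[[0,0,0],0],[[0,0,0],0],[[0,0,0],0],[[0,0,0],0]]'| grep -E "eef|force"
```

```text
eef_pos: [0.5241, 0.0718, 0.0321]
force: [0.2, 0.5, -0.2]
grasp_force: 28.9
eef_pos: [0.5254, 0.0663, 0.0321]
force: [-0.3, 2.4, -0.6]
grasp_force: 29.0
```

```bash
python3 -m pendant '[[[-0.1,0,0],0],[[-0.05,0,0],0],[[0,0,0],0],[[0,0,0],0],[[0,0,0.1],0],[[0,0,0.1],0],[[0,0,0.1],0],[[0,0,0],0]]'| grep -E "eef|force"; python3 -m pendant '[[[0,0,0.1],0],[[0,0,0.1],0],[[0,0,0],0],[[0,0,0],0],[[0,0,0],0],[[0,0,0],0],[[0,0,0],0],[[0,0,0],0]]'| grep -E "eef|force"
python3 - <<'E'
from h import *
c,im=grab("wrist")
for nm,r in(("blue",BLUE),("red/or",((0,100,70),(18,255,255))),("brass",((15,90,60),(32,255,255)))):
    for m,ce,a in blobs(im,*r,60):
        y,x=np.nonzero(m)
        if 220<ce[0]<290:print(nm,np.round(ce,1),a,x.min(),x.max(),y.min(),y.max())
E
```

```text
eef_pos: [0.5264, 0.0645, 0.0274]
force: [-3.5, 6.8, 15.8]
grasp_force: 31.6
eef_pos: [0.5263, 0.0653, 0.0237]
force: [-4.5, 8.5, 17.4]
grasp_force: 33.2
blue [265.  191.6] 72 254 269 183 195
blue [255.  245.4] 2448 236 274 212 282
red/or [255.4 185.6] 1383 235 275 153 211
brass [256.8 163.5] 192 244 269 160 167
brass [255.  182.5] 400 244 266 172 193
```

```bash
python3 -m pendant '[[[0,0,0.1],0],[[0,0,0.1],0],[[0,0,0.1],0],[[0,0,0],0],[[0,0,0],0],[[0,0,0],0],[[0,0,0],0],[[0,0,0],0]]'| grep -E "eef|force"
cat > q.py <<'E'
from h import *
c,im=grab("wrist")
for nm,r in(("blue",BLUE),("red/or",((0,100,70),(18,255,255)))):
    for m,ce,a in blobs(im,*r,60):
        y,x=np.nonzero(m)
        if 215<ce[0]<295:print(nm,np.round(ce,1),a,x.min(),x.max(),y.min(),y.max())
E
python3 q.py
```

```text
eef_pos: [0.5267, 0.0653, 0.0194]
force: [-7.3, 7.9, 32.8]
grasp_force: 37.9
blue [255.  245.8] 2747 236 274 209 285
red/or [256.  182.4] 1608 235 276 150 208
```

```bash
python3 -m pendant '[[[0,0,-0.1],0],[[0,0,0],0],[[0,0,0],0],[[0,0,0],0],[[0,0,0],0],[[0,0,0],0],[[0,0,0],0],[[0,0,0],0]]' 38| grep -E "eef|force|width"; python3 q.py; python3 -m pendant '[[[0,0,-1],0],[[0,0,-1],0],[[0,0,-1],0],[[0.55,0,0],0],[[0.55,0,0],0],[[0,0,0],0],[[0,0,0],0],[[0,0,0],0]]' | grep -E "eef|force|width"; python3 q.py; python3 -m pendant '[[[0,0,0.3],0],[[0,0,0.3],0],[[0,0,0.2],0],[[0,0,0],0],[[0,0,0],0],[[0,0,0],0],[[0,0,0],0],[[0,0,0],0]]' 0 | grep -E "eef|force|width"
```

```text
eef_pos: [0.5261, 0.0629, 0.0178]
force: [-1.5, 0.4, 0.3]
gripper_width: 0.376
grasp_force: 0.0
blue [257.4 242.6] 2525 238 278 209 278
red/or [258.5 184.2] 1600 236 281 151 209
eef_pos: [0.5203, 0.0845, 0.0772]
force: [0.3, 0.3, -0.2]
gripper_width: 0.382
grasp_force: 0.0
blue [257.4 235.1] 1146 245 270 212 259
red/or [258.1 193.1] 814 243 272 170 211
eef_pos: [0.5212, 0.0845, 0.0623]
force: [-0.1, 0.6, -0.3]
gripper_width: 0.004
grasp_force: 0.0
```

```bash
python3 -m pendant '[[[0,0,0.3],0],[[0,0,0.2],0],[[0,0,0.1],0],[[0,0,0.1],0],[[0,0,0.1],0],[[0,0,0],0],[[0,0,0],0],[[0,0,0],0]]'| grep -E "eef|force"; python3 -m pendant '[[[0,0,0.1],0],[[0,0,0.1],0],[[0,0,0.1],0],[[0,0,0.1],0],[[0,0,0],0],[[0,0,0],0],[[0,0,0],0],[[0,0,0],0]]'| grep -E "eef|force"; python3 -m pendant '[[[0,0,0.1],0],[[0,0,0.1],0],[[0,0,0],0],[[0,0,0],0],[[0,0,0],0],[[0,0,0],0],[[0,0,0],0],[[0,0,0],0]]'| grep -E "eef|force"
```

```text
eef_pos: [0.5217, 0.0837, 0.0462]
force: [0.5, -3.1, 2.3]
grasp_force: 1.8
eef_pos: [0.5208, 0.0846, 0.0379]
force: [0.1, -0.6, -0.5]
grasp_force: 0.0
eef_pos: [0.5216, 0.0846, 0.0348]
force: [-0.6, 0.5, 8.1]
grasp_force: 4.1
```

```bash
python3 -m pendant '[[[0,0,-1],0],[[0,0,-1],0],[[0,0,-1],1],[[0,0,-1],1],[[0,0,-1],1],[[0,0,0],1],[[0,0,0],1],[[0,0,0],1]]' 50 | grep -E "force"; python3 -m pendant '[[[0,0,0],1],[[0,0,0],1],[[0,0,0],1],[[0,0,0],1],[[0,0,0],1],[[0,0,0],1],[[0,0,0],1],[[0,0,0],1]]' | grep -E "eef"; python3 -m pendant '[[[0,0,0],1],[[0,0,0],1],[[0,0,0],1],[[0,0,0],1],[[0,0,0],1],[[0,0,0],0.3],[[0,1,0],0],[[0,1,0],0]]' | grep -E "eef|ori"; python3 -m pendant '[[[0,1,0],0],[[0,1,0],0],[[0,1,0],0],[[0,1,0],0],[[0,1,0],0],[[0,1,0],0],[[0,1,0],0],[[0,1,0],0]]' | grep -E "eef";  python3 -m pendant '[[[0.1,1,0],0],[[0.1,1,0],0],[[0.1,1,0],0],[[0.1,1,0],0],[[0.1,1,0],0],[[0,1,0],0],[[0,1,0],0],[[0,1,0],0]]' | grep -E "eef"; python3 -m pendant '[[[0,1,0],0],[[0,1,0],0],[[0,1,0],0],[[0,0.7,0],0],[[0,0,0],0],[[0,0,0],0],[[0,0,0],0],[[0,0,0],0]]'
cat > cc.py <<'E'
from h import *
s=read_state();c,im=grab("wrist");R=np.array(s['orientation']);e=np.array(s['eef_pos']);print("psi",np.degrees(np.arctan2(R[1,0],R[0,0])),np.round(e,4))
for ce,b,an,a,d in cells(c,im,.017,200):
    if a>3000:continue
    q=np.array([np.cos(np.radians(an)),np.sin(np.radians(an))])
    t=b+q*.0055-q*.007; dd=R.T@np.array([*(t-e[:2]),0]);print(np.round(ce),"blue",np.round(b,4),round(an,1),a,"move tool mm",np.round(dd[:2]*1000,1))
E
python3 cc.py;python3 tt.py
```

```text
force: [0.6, -0.3, -0.1]
grasp_force: 0.0
eef_pos: [0.5209, 0.0845, 0.1339]
eef_pos: [0.5257, 0.0457, 0.1336]
orientation: [[0.992, 0.126, -0.001], [0.126, -0.992, 0.0], [-0.001, -0.0, -1.0]]
eef_pos: [0.5453, -0.115, 0.1339]
eef_pos: [0.5747, -0.2725, 0.1338]
time: 46.02
eef_pos: [0.5841, -0.3434, 0.1338]
orientation: [[0.992, 0.123, -0.0], [0.123, -0.992, 0.002], [0.0, -0.002, -1.0]]
force: [-0.2, 0.6, 0.3]
gripper_width: 0.502
grasp_force: 0.0
psi 7.083707370841322 [ 0.5841 -0.3434  0.1338]
[260. 179.] blue [ 0.5864 -0.3489] 8.3 691 move tool mm [0.1 5.8]
post angle [174.7 174.7 174.9] 174.76914896868533
```

```bash
python3 -m pendant '[[[0,0.29,1],-0.24],[[0,0,1],0],[[0,0,1],0],[[0,0,1],0],[[0,0,1],0],[[0,0,1],0],[[0,0,1],0],[[0,0,0.5],0]]' | grep -E "eef"; python3 -m pendant '[[[0,0,0.27],0],[[0,0,0],0],[[0,0,0],0],[[0,0,0],0],[[0,0,0],0],[[0,0,0],0],[[0,0,0],0],[[0,0,0],0]]' 0 25 | grep -E "eef|force|width"; python3 -m pendant '[[[0,0,-0.9],-1],[[0,0,-0.9],-1],[[0,0,-0.9],-1],[[0,0,-0.9],-1],[[0,0,-0.9],-0.7],[[0,0,0],0],[[0,0,0],0],[[0,0,0],0]]'
python3 - <<'E'
from h import *
c,im=grab("wrist")
for nm,r in(("blue",BLUE),("red/or",RED),("brass",((15,90,60),(32,255,255)))):
    for m,ce,a in blobs(im,*r,60):
        y,x=np.nonzero(m)
        if 220<ce[0]<290:print(nm,np.round(ce,1),a,x.min(),x.max(),y.min(),y.max())
E
```

```text
eef_pos: [0.5837, -0.3489, -0.0184]
eef_pos: [0.5847, -0.351, -0.0209]
force: [0.9, -0.1, 0.2]
gripper_width: 0.206
grasp_force: 29.2
time: 48.12
eef_pos: [0.5841, -0.3503, 0.0679]
orientation: [[0.852, 0.524, -0.001], [0.524, -0.852, 0.001], [-0.0, -0.001, -1.0]]
force: [0.6, 0.6, -0.5]
gripper_width: 0.204
grasp_force: 29.3
blue [254.8 240.8] 2921 237 272 198 285
blue [245.9 306.5] 418 230 270 295 314
red/or [254.5 188.7] 619 237 272 178 197
brass [254.5 174.6] 234 246 263 168 181
```

```bash
python3 -m pendant '[[[0,-1,0],0],[[0,-1,0],0],[[0,-1,0],0],[[0,-1,0],0],[[0,-1,0],0],[[0,-1,0],0],[[0,-1,0],0],[[0,-1,0],0]]' | grep -E "eef";python3 -m pendant '[[[0,-1,0],0],[[0,-1,0],0],[[0,-1,0],0],[[0,-1,0],0],[[0,-1,0],0],[[0,-1,0],0],[[0,-1,0],0],[[0,-1,0],0]]' | grep -E "eef"; python3 -m pendant '[[[-0.06,-0.34,0.7],0],[[0,0,0.6],0],[[0,0,0.5],0],[[0,0,0.3],0],[[0,0,0],0],[[0,0,0],0],[[0,0,0],0],[[0,0,0],0]]'
python3 - <<'E'
from h import *
s=read_state();e=s['eef_pos'][:2]-np.array([.5385,.005]);a=np.radians(31.5);print(e@[np.cos(a),np.sin(a)],e@[np.sin(a),-np.cos(a)])
E
```

```text
eef_pos: [0.4991, -0.2135, 0.0675]
eef_pos: [0.4151, -0.0778, 0.068]
time: 50.17
eef_pos: [0.4121, -0.0737, 0.027]
orientation: [[0.851, 0.525, 0.001], [0.525, -0.851, -0.0], [0.0, 0.001, -1.0]]
force: [0.4, -0.9, -0.9]
gripper_width: 0.196
grasp_force: 29.2
-0.1488797270358978 0.0010161153179788036
```

Good: r = 0.149. Press down to about 0.001.

```bash
python3 -m pendant '[[[0,0,0.2],0],[[0,0,0.2],0],[[0,0,0.1],0],[[0,0,0.1],0],[[0,0,0.1],0],[[0,0,0],0],[[0,0,0],0],[[0,0,0],0]]' | grep -E "eef|force"; python3 -m pendant '[[[0,0,0.1],0],[[0,0,0.1],0],[[0,0,0.1],0],[[0,0,0.1],0],[[0,0,0.1],0],[[0,0,0.1],0],[[0,0,0],0],[[0,0,0],0]]' | grep -E "eef|force"; python3 q.py
```

```text
eef_pos: [0.4111, -0.074, 0.0128]
force: [-3.0, -0.9, 4.1]
grasp_force: 30.3
eef_pos: [0.4101, -0.0746, 0.0008]
force: [-4.8, -3.0, 6.1]
grasp_force: 33.0
blue [254.8 244.2] 2261 237 273 213 278
red/or [254.8 198.8] 1008 235 274 178 212
```

```bash
python3 -m pendant '[[[0.05,0,0.1],0],[[0.05,0,0.1],0],[[0,0,0.1],0],[[0,0,0],0],[[0,0,0],0],[[0,0,0],0],[[0,0,0],0],[[0,0,0],0]]' | grep -E "eef|force";  python3 q.py; python3 -m pendant '[[[0,0,-1],0],[[0,0,-1],0],[[0,0,-1],0],[[0,0,-1],0],[[0,0,-0.3],0],[[1,0,0],0],[[1,0,0],0],[[1,0,0],0]]' | grep -E "eef|force"; python3 -m pendant '[[[1,0,0],0],[[1,0,0],0],[[1,0,0],0],[[1,0,0],0],[[1,0,0],0],[[1,0,0],0],[[1,0,0],0],[[0.9,0,0],0]]'| grep -E "eef|force";python3 -m pendant '[[[0,0,0.3],0],[[0,0,0.2],0],[[0,0,0],0],[[0,0,0],0],[[0,0,0],0],[[0,0,0],0],[[0,0,0],0],[[0,0,0],0]]'
cat > bay.py <<'E'
import sys
from h import *
a=np.radians(float(sys.argv[1]));sg=int(sys.argv[2])  # sg=+1: tool x outward
s=read_state();e=s['eef_pos'][:2]-np.array([.5385,.005]);print("bay x mm",1e3*(e@[np.cos(a),np.sin(a)])-68.5,"lat(tool y)",1e3*sg*(e@[np.sin(a),-np.cos(a)]),"z",s['eef_pos'][2])
E
python3 bay.py 31.5 1; python3 q.py
```

```text
eef_pos: [0.411, -0.074, -0.005]
force: [-6.7, -4.6, 6.0]
grasp_force: 34.9
blue [254.7 247.5] 1841 236 274 222 275
red/or [254.9 206.4] 1123 235 275 184 221
eef_pos: [0.4654, -0.0401, 0.0806]
force: [-0.1, 0.0, -2.0]
grasp_force: 34.0
eef_pos: [0.5999, 0.0435, 0.0796]
force: [-0.3, -0.1, -1.3]
grasp_force: 34.0
time: 54.27
eef_pos: [0.5993, 0.042, 0.0711]
orientation: [[0.851, 0.525, -0.0], [0.525, -0.851, 0.0], [0.0, -0.0, -1.0]]
force: [0.2, 0.2, -0.8]
gripper_width: 0.203
grasp_force: 34.0
bay x mm 2.6306360120341026 lat(tool y) 0.22715246771294936 z 0.07114996634170222
blue [242.6 197.8] 67 241 247 188 205
blue [254.8 247.8] 1900 236 274 222 276
red/or [256.4 166.2] 347 247 266 157 175
red/or [256.3 206.7] 1030 235 275 182 221
```

```bash
python3 -m pendant '[[[-0.21,0.05,0],0],[[0,0,0.5],0],[[0,0,0.5],0],[[0,0,0.4],0],[[0,0,0.3],0],[[0,0,0],0],[[0,0,0],0],[[0,0,0],0]]' | grep -E "eef|force"; python3 -m pendant '[[[0,0,0.1],0],[[0,0,0.1],0],[[0,0,0.05],0],[[0,0,0],0],[[0,0,0],0],[[0,0,0],0],[[0,0,0],0],[[0,0,0],0]]'| grep -E "eef|force"; python3 bay.py 31.5 1; python3 -m pendant '[[[-0.1,0,0],0],[[-0.1,0,0],0],[[-0.1,0,0],0],[[-0.1,0,0],0],[[0,0,0],0],[[0,0,0],0],[[0,0,0],0],[[0,0,0],0]]'| grep -E "eef|force"
```

```text
eef_pos: [0.5964, 0.0388, 0.0369]
force: [0.1, 0.7, -1.7]
grasp_force: 34.0
eef_pos: [0.5963, 0.039, 0.032]
force: [-0.9, -0.5, -0.8]
grasp_force: 34.0
bay x mm -1.468995315040445 lat(tool y) 1.1496326602635756 z 0.03195861883289801
eef_pos: [0.5901, 0.0353, 0.0321]
force: [3.3, 3.2, -0.1]
grasp_force: 34.2
```

```bash
python3 -m pendant '[[[0,0,0.1],0],[[0,0,0.1],0],[[0,0,0.1],0],[[0,0,0.1],0],[[0,0,0.1],0],[[0,0,0],0],[[0,0,0],0],[[0,0,0],0]]'| grep -E "eef|force"; python3 q.py; python3 -m pendant '[[[0,0,0.05],0],[[0,0,0],0],[[0,0,0],0],[[0,0,0],0],[[0,0,0],0],[[0,0,0],0],[[0,0,0],0],[[0,0,0],0]]' 38| grep -E "eef|force|width"; python3 bay.py 31.5 1; python3 q.py
```

```text
eef_pos: [0.5927, 0.036, 0.0248]
force: [3.3, 6.7, 16.4]
grasp_force: 37.7
blue [255.1 195.2] 182 241 269 184 200
blue [254.9 248.2] 2292 236 274 216 282
red/or [254.7 186.9] 1365 235 275 153 216
eef_pos: [0.5882, 0.0346, 0.0203]
force: [-0.2, -0.0, -0.4]
gripper_width: 0.378
grasp_force: 0.0
bay x mm -10.623869877451888 lat(tool y) 0.746289254157901 z 0.020335468935713655
blue [257.  179.9] 213 241 273 168 185
blue [256.7 235.8] 2501 237 276 203 271
red/or [255.6 179. ] 1344 235 279 147 202
```

```bash
python3 -m pendant '[[[0,0,-1],0],[[0,0,-1],0],[[0,0,-1],0],[[0.59,0,0],0],[[0.59,0,0],0],[[0,0,0],0],[[0,0,0],0],[[0,0,0],0]]' | grep -E "eef|force"; python3 q.py; python3 bay.py 31.5 1; python3 -m pendant '[[[0,0,0.3],0],[[0,0,0.3],0],[[0,0,0.3],0],[[0,0,0],0],[[0,0,0],0],[[0,0,0],0],[[0,0,0],0],[[0,0,0],0]]' 0 | grep -E "eef|force|width";  python3 -m pendant '[[[0,0,0.2],0],[[0,0,0.2],0],[[0,0,0.1],0],[[0,0,0.1],0],[[0,0,0],0],[[0,0,0],0],[[0,0,0],0],[[0,0,0],0]]'| grep -E "eef|force"
```

```text
eef_pos: [0.6083, 0.0467, 0.0804]
force: [0.4, -0.3, 0.4]
grasp_force: 0.0
blue [255.8 231.5] 1123 243 268 209 255
red/or [254.8 189.7] 656 242 270 168 207
bay x mm 12.729334775933367 lat(tool y) 1.0837736414369021 z 0.0804418402059616
eef_pos: [0.6097, 0.0471, 0.0631]
force: [-0.2, -0.2, 0.5]
gripper_width: 0.0
grasp_force: 0.0
eef_pos: [0.6092, 0.0469, 0.0508]
force: [-0.5, -1.4, 0.8]
grasp_force: 0.9
```

```bash
python3 -m pendant '[[[0,0,0.1],0],[[0,0,0.1],0],[[0,0,0.1],0],[[0,0,0],0],[[0,0,0],0],[[0,0,0],0],[[0,0,0],0],[[0,0,0],0]]'| grep -E "eef|force"; python3 -m pendant '[[[0,0,0.1],0],[[0,0,0.1],0],[[0,0,0.1],0],[[0,0,0.1],0],[[0,0,0],0],[[0,0,0],0],[[0,0,0],0],[[0,0,0],0]]'| grep -E "eef|force"; python3 -m pendant '[[[0,0,0.1],0],[[0,0,0.05],0],[[0,0,0],0],[[0,0,0],0],[[0,0,0],0],[[0,0,0],0],[[0,0,0],0],[[0,0,0],0]]'| grep -E "eef|force"
```

```text
eef_pos: [0.6091, 0.0466, 0.0449]
force: [-3.8, -3.4, 3.6]
grasp_force: 2.5
eef_pos: [0.6095, 0.0474, 0.0368]
force: [-0.4, -0.2, 0.1]
grasp_force: 0.0
eef_pos: [0.6101, 0.0469, 0.0349]
force: [-1.8, -0.2, 7.5]
grasp_force: 3.5
```

```bash
python3 -m pendant '[[[0,0,-1],0],[[0,0,-1],0],[[0,0,-1],1],[[0,0,-1],1],[[0,0,-1],1],[[0,0,0],1],[[0,0,0],1],[[0,0,0],1]]' 50 | grep -E "eef"; python3 -m pendant '[[[0,0,0],1],[[0,0,0],1],[[0,0,0],1],[[0,0,0],1],[[0,0,0],1],[[0,0,0],1],[[0,0,0],1],[[0,0,0],1]]' | grep -E "eef"; python3 -m pendant '[[[0,0,0],1],[[0,0,0],1],[[0,0,0],1],[[0,0,0],1],[[0,0,0],1],[[0,0,0],1],[[0,0,0],1],[[0,0,0],1]]' | grep -E "eef|ori"; python3 -m pendant '[[[0,0,0],1],[[0,0,0],0.5],[[0,0,0],0],[[0,0,0],0],[[0.95,0.41,0],0],[[0.95,0.41,0],0],[[0.95,0.41,0],0],[[0.95,0.41,0],0]]' | grep -E "eef|ori";python3 -m pendant '[[[0.95,0.41,0],0],[[0.95,0.41,0],0],[[0.95,0.41,0],0],[[0.95,0.41,0],0],[[0.95,0.41,0],0],[[0.95,0.41,0],0],[[0.95,0.41,0],0],[[0.95,0.41,0],0]]' | grep -E "eef|ori";python3 -m pendant '[[[0.95,0.41,0],0],[[0.95,0.41,0],0],[[0.95,0.41,0],0],[[0.95,0.41,0],0],[[0.95,0.41,0],0],[[0.95,0.41,0],0],[[0.9,0.41,0],0],[[0.5,0.2,0],0]]' ; python3 -m pendant '[[[0,0,0],0],[[0,0,0],0],[[0,0,0],0],[[0,0,0],0],[[0,0,0],0],[[0,0,0],0],[[0,0,0],0],[[0,0,0],0]]' >/dev/null; python3 cc.py; python3 tt.py; python3 -c "
from h import *;print(np.round(read_state()['q'],2))"
```

```text
eef_pos: [0.6097, 0.0475, 0.1343]
eef_pos: [0.6095, 0.0473, 0.1337]
eef_pos: [0.6095, 0.0474, 0.1336]
orientation: [[0.198, -0.98, -0.001], [-0.98, -0.198, 0.0], [-0.0, 0.001, -1.0]]
eef_pos: [0.582, -0.0317, 0.1339]
orientation: [[0.075, -0.997, -0.0], [-0.997, -0.075, 0.0], [-0.0, 0.0, -1.0]]
eef_pos: [0.5277, -0.1882, 0.1339]
orientation: [[0.075, -0.997, -0.0], [-0.997, -0.075, 0.0], [-0.0, 0.0, -1.0]]
time: 65.8
eef_pos: [0.4758, -0.336, 0.1344]
orientation: [[0.071, -0.997, -0.0], [-0.997, -0.071, -0.002], [0.001, 0.001, -1.0]]
force: [-0.1, -0.3, 0.6]
gripper_width: 0.498
grasp_force: 0.0
psi -85.78113645032661 [ 0.4773 -0.3331  0.1339]
[263. 107.] blue [ 0.4746 -0.4103] -84.7 860 move tool mm [75.3  8.4]
post angle [175.1] 175.09521038771516
[-0.06  0.94  1.17  1.8  -0.97  1.11 -1.6 ]
```

```bash
python3 -m pendant '[[[0.95,0.1,0],-0.2],[[0.95,0.1,0],0],[[0.95,0.1,0],0],[[0.9,0.1,0],0],[[0,0,0.5],0],[[0,0,0.5],0],[[0,0,0],0],[[0,0,0],0]]' >/dev/null; python3 cc.py
```

```text
psi -84.77441747331673 [ 0.4756 -0.407   0.1126]
[256. 182.] blue [ 0.4744 -0.4109] -84.1 797 move tool mm [2.3 1.5]
```

```bash
python3 -m pendant '[[[0.115,0.075,1],-0.1],[[0,0,1],0],[[0,0,1],0],[[0,0,1],0],[[0,0,1],0],[[0,0,1],0],[[0,0,0.5],0],[[0,0,0.2],0]]' | grep -E "eef"; python3 -m pendant '[[[0,0,0],0],[[0,0,0],0],[[0,0,0],0],[[0,0,0],0],[[0,0,0],0],[[0,0,0],0],[[0,0,0],0],[[0,0,0],0]]' 0 25 | grep -E "eef|force|width"; python3 -m pendant '[[[0,0,-1],0],[[0,0,-1],-1],[[0,0,-1],-1],[[0,0,-1],-1],[[0,0,-0.8],-1],[[0,0,0],-1],[[0,0,0],-1],[[0,0,0],-1]]' | grep -E "eef|ori|width";python3 -m pendant '[[[0,0,0],-1],[[0,0,0],-0.7],[[0,0,0],0],[[0,0,0],0],[[0,0,0],0],[[0,0,0],0],[[0,0,0],0],[[0,0,0],0]]'
python3 q.py;python3 -c "
from h import *;print(np.round(read_state()['q'],2))"
```

```text
eef_pos: [0.4742, -0.4096, -0.0215]
eef_pos: [0.4748, -0.4117, -0.0192]
force: [-1.2, 0.9, 5.4]
gripper_width: 0.203
grasp_force: 27.7
eef_pos: [0.4743, -0.4111, 0.076]
orientation: [[0.655, -0.755, -0.0], [-0.755, -0.655, 0.0], [-0.0, 0.0, -1.0]]
gripper_width: 0.198
time: 69.95
eef_pos: [0.4743, -0.4112, 0.0757]
orientation: [[0.757, -0.654, -0.001], [-0.654, -0.757, 0.0], [-0.001, 0.0, -1.0]]
force: [0.6, 0.4, -1.8]
gripper_width: 0.199
grasp_force: 26.9
blue [255. 246.] 2734 238 272 205 289
red/or [255.2 195.2] 615 238 272 182 204
[ 0.23  0.9   0.79  1.71 -0.79  0.89 -0.92]
```

```bash
python3 -m pendant '[[[0,0,-1],-0.1],[[0,0,-1],0],[[-0.913,-0.898,0],0],[[-0.913,-0.898,0],0],[[-0.913,-0.898,0],0],[[-0.913,-0.898,0],0],[[-0.913,-0.898,0],0],[[-0.913,-0.898,0],0]]' | grep -E "eef"; python3 -m pendant '[[[-0.913,-0.898,0],0],[[-0.913,-0.898,0],0],[[-0.913,-0.898,0],0],[[-0.913,-0.898,0],0],[[-0.913,-0.898,0],0],[[-0.913,-0.898,0],0],[[-0.913,-0.898,0],0],[[-0.913,-0.898,0],0]]' | grep -E "eef"; python3 -m pendant '[[[-0.913,-0.898,0],0],[[-0.913,-0.898,0],0],[[-0.913,-0.898,0],0],[[-0.913,-0.898,0],0],[[-0.913,-0.898,0],0],[[-0.913,-0.898,0],0],[[0,0,0],0],[[0,0,0],0]]' | grep -E "eef"; python3 -m pendant '[[[0,0,1],0],[[0,0,1],0],[[0,0,1],0],[[0,0,0.8],0],[[0,0,0.4],0],[[0,0,0],0],[[0,0,0],0],[[0,0,0],0]]';python3 bay.py -40.3 1; python3 q.py
```

```text
eef_pos: [0.4603, -0.2571, 0.116]
eef_pos: [0.442, -0.0531, 0.1161]
eef_pos: [0.4282, 0.1003, 0.1159]
time: 72.67
eef_pos: [0.429, 0.098, 0.0326]
orientation: [[0.761, -0.648, 0.001], [-0.648, -0.761, -0.0], [0.001, -0.0, -1.0]]
force: [0.4, 0.0, -0.6]
gripper_width: 0.202
grasp_force: 26.8
bay x mm -212.17353253942528 lat(tool y) -0.04666984745517036 z 0.03258992174175654
blue [255.1 246. ] 2743 238 272 205 289
red/or [255.6 195.1] 631 238 273 177 204
```

```bash
python3 -m pendant '[[[0,0,0.3],0],[[0,0,0.2],0],[[0,0,0.2],0],[[0,0,0.1],0],[[0,0,0.1],0],[[0,0,0.1],0],[[0,0,0],0],[[0,0,0],0]]' | grep -E "eef|force"; python3 -m pendant '[[[0,0,0.1],0],[[0,0,0.1],0],[[0,0,0.1],0],[[0,0,0.1],0],[[0,0,0.1],0],[[0,0,0.1],0],[[0,0,0],0],[[0,0,0],0]]' | grep -E "eef|force"; python3 q.py
```

```text
eef_pos: [0.4272, 0.1, 0.0127]
force: [-3.0, 3.4, 6.3]
grasp_force: 28.9
eef_pos: [0.4265, 0.1006, 0.0007]
force: [-4.9, 2.8, 7.2]
grasp_force: 32.4
blue [255.1 248.6] 1757 237 273 224 276
red/or [255.4 209.1] 1024 236 274 187 223
```

```bash
python3 -m pendant '[[[0,0,-1],0],[[0,0,-1],0],[[0,0,-1],0],[[0,0,-1],0],[[0,0,-0.3],0],[[1,0,0],0],[[1,0,0],0],[[1,0,0],0]]' | grep -E "eef|force"; python3 -m pendant '[[[1,0,0],0],[[1,0,0],0],[[1,0,0],0],[[1,0,0],0],[[1,0,0],0],[[1,0,0],0],[[1,0,0],0],[[0.8,0,0],0]]'| grep -E "eef|force";python3 -m pendant '[[[0,0,0.4],0],[[0,0,0.3],0],[[0,0,0],0],[[0,0,0],0],[[0,0,0],0],[[0,0,0],0],[[0,0,0],0],[[0,0,0],0]]'
python3 bay.py -40.3 1; python3 q.py
```

```text
eef_pos: [0.4745, 0.0602, 0.086]
force: [-0.1, 0.1, -1.6]
grasp_force: 31.3
eef_pos: [0.5939, -0.0421, 0.0855]
force: [0.2, -0.3, -0.6]
grasp_force: 31.3
time: 76.1
eef_pos: [0.593, -0.0406, 0.0722]
orientation: [[0.763, -0.647, -0.0], [-0.647, -0.763, 0.0], [-0.0, -0.0, -1.0]]
force: [-0.1, -0.0, -0.6]
gripper_width: 0.2
grasp_force: 31.3
bay x mm 2.525906931880968 lat(tool y) -0.49017962053029085 z 0.07217170365831234
blue [255.1 203.4] 215 241 269 190 209
blue [255.1 249.4] 1803 237 273 224 277
red/or [255.5 168.2] 350 246 265 159 177
red/or [254.9 210.5] 709 236 274 185 222
```

```bash
python3 -m pendant '[[[0,0,0.5],0],[[0,0,0.5],0],[[0,0,0.4],0],[[0,0,0.3],0],[[0,0,0.1],0],[[0,0,0],0],[[0,0,0],0],[[0,0,0],0]]' | grep -E "eef|force"; python3 -m pendant '[[[0,0,0.1],0],[[0,0,0.1],0],[[0,0,0],0],[[0,0,0],0],[[0,0,0],0],[[0,0,0],0],[[0,0,0],0],[[0,0,0],0]]'| grep -E "eef|force"; python3 bay.py -40.3 1; python3 -m pendant '[[[-0.1,0,0],0],[[-0.1,0,0],0],[[-0.1,0,0],0],[[-0.1,0,0],0],[[0,0,0],0],[[0,0,0],0],[[0,0,0],0],[[0,0,0],0]]'| grep -E "eef|force"; python3 bay.py -40.3 1
```

```text
eef_pos: [0.5932, -0.0411, 0.0362]
force: [-0.1, 0.2, -1.0]
grasp_force: 31.3
eef_pos: [0.5936, -0.041, 0.0331]
force: [-1.3, -0.5, 7.2]
grasp_force: 32.4
bay x mm 3.2327900010797492 lat(tool y) -0.5422619966553361 z 0.033146986500657685
eef_pos: [0.5891, -0.0372, 0.0332]
force: [3.1, -1.9, 6.1]
grasp_force: 32.1
bay x mm -2.5801291658381587 lat(tool y) -0.5545431974469709 z 0.033240024166962645
```

```bash
python3 -m pendant '[[[-0.1,0,0],0],[[-0.05,0,0],0],[[0,0,0.1],0],[[0,0,0.1],0],[[0,0,0.1],0],[[0,0,0.1],0],[[0,0,0],0],[[0,0,0],0]]'| grep -E "eef|force"; python3 q.py; python3 -m pendant '[[[0,0,0.05],0],[[0,0,0],0],[[0,0,0],0],[[0,0,0],0],[[0,0,0],0],[[0,0,0],0],[[0,0,0],0],[[0,0,0],0]]' 38| grep -E "eef|force|width"; python3 bay.py -40.3 1; python3 q.py
```

```text
eef_pos: [0.5902, -0.0379, 0.0279]
force: [4.6, -4.8, 19.1]
grasp_force: 35.4
blue [255.2 249.8] 2262 237 273 218 284
red/or [255.2 193.8] 1466 235 275 163 217
eef_pos: [0.5844, -0.0337, 0.0227]
force: [0.1, -0.2, 0.1]
gripper_width: 0.379
grasp_force: 0.0
bay x mm -8.480875081423491 lat(tool y) -0.15468982732088565 z 0.02270984927649588
blue [254.7 242.7] 2410 236 274 210 278
red/or [254.7 184.5] 1593 234 276 152 209
```

Raise, shift to bay x ≈ 13, close and press.

```bash
python3 -m pendant '[[[0,0,-1],0],[[0,0,-1],0],[[0,0,-0.9],0],[[0.54,0,0],0],[[0.54,0,0],0],[[0,0,0],0],[[0,0,0],0],[[0,0,0],0]]' | grep -E "eef|force"; python3 q.py; python3 bay.py -40.3 1; python3 -m pendant '[[[0,0,0.3],0],[[0,0,0.3],0],[[0,0,0.3],0],[[0,0,0],0],[[0,0,0],0],[[0,0,0],0],[[0,0,0],0],[[0,0,0],0]]' 0 | grep -E "eef|force|width";  python3 -m pendant '[[[0,0,0.2],0],[[0,0,0.2],0],[[0,0,0.1],0],[[0,0,0.1],0],[[0,0,0],0],[[0,0,0],0],[[0,0,0],0],[[0,0,0],0]]'| grep -E "eef|force"; python3 -m pendant '[[[0,0,0.1],0],[[0,0,0.1],0],[[0,0,0.1],0],[[0,0,0],0],[[0,0,0],0],[[0,0,0],0],[[0,0,0],0],[[0,0,0],0]]'| grep -E "eef|force"
```

```text
eef_pos: [0.6001, -0.0477, 0.0797]
force: [1.1, 0.1, -0.5]
grasp_force: 0.0
blue [254.2 234.4] 1147 242 266 211 259
red/or [254.  192.6] 791 240 268 170 210
bay x mm 12.42895689242728 lat(tool y) 0.22934139616545315 z 0.07978325928906163
eef_pos: [0.6013, -0.0478, 0.0631]
force: [0.3, -0.3, 0.8]
gripper_width: -0.001
grasp_force: 0.0
eef_pos: [0.6007, -0.0475, 0.0508]
force: [-0.8, 0.3, 1.4]
grasp_force: 0.9
eef_pos: [0.6006, -0.0471, 0.0449]
force: [-3.2, 2.6, 5.8]
grasp_force: 2.9
```

```bash
python3 -m pendant '[[[0,0,0.1],0],[[0,0,0.1],0],[[0,0,0.1],0],[[0,0,0.1],0],[[0,0,0],0],[[0,0,0],0],[[0,0,0],0],[[0,0,0],0]]'| grep -E "eef|force"; python3 -m pendant '[[[0,0,0.1],0],[[0,0,0.05],0],[[0,0,0],0],[[0,0,0],0],[[0,0,0],0],[[0,0,0],0],[[0,0,0],0],[[0,0,0],0]]'| grep -E "eef|force"
```

```text
eef_pos: [0.601, -0.0479, 0.0368]
force: [-0.2, -0.6, -0.4]
grasp_force: 0.0
eef_pos: [0.6014, -0.0478, 0.0349]
force: [-3.1, 0.9, 7.1]
grasp_force: 3.8
```

```bash
python3 -m pendant '[[[0,0,-1],0],[[0,0,-1],0],[[0,0,-1],-1],[[0,0,-1],-1],[[0,0,-1],-1],[[0,0,0],-1],[[0,0,0],-1],[[0,0,0],-1]]' 50 | grep -E "eef"; python3 -m pendant '[[[0,0,0],-1],[[0,0,0],-1],[[0,0,0],-1],[[0,0,0],-1],[[0,0,0],-1],[[0,0,0],-1],[[0,0,0],-1],[[0,0,0],-1]]' | grep -E "eef"; python3 -m pendant '[[[0,0,0],-1],[[0,0,0],-1],[[0,0,0],-1],[[0,0,0],-1],[[0,0,0],-1],[[0,0,0],-1],[[0,0,0],-1],[[0,0,0],-0.6]]' | grep -E "eef|ori"; python3 -m pendant '[[[-0.946,-0.358,0],0],[[-0.946,-0.358,0],0],[[-0.946,-0.358,0],0],[[-0.946,-0.358,0],0],[[-0.946,-0.358,0],0],[[-0.946,-0.358,0],0],[[-0.946,-0.358,0],0],[[-0.946,-0.358,0],0]]' | grep -E "eef|ori";python3 -m pendant '[[[-0.946,-0.358,0],0],[[-0.946,-0.358,0],0],[[-0.946,-0.358,0],0],[[-0.946,-0.358,0],0],[[-0.946,-0.358,0],0],[[-0.946,-0.358,0],0],[[0,0,0],0],[[0,0,0],0]]' ; python3 cc.py; python3 tt.py; python3 -c "
from h import *;print(np.round(read_state()['q'],2))"
```

```text
eef_pos: [0.6013, -0.0477, 0.1343]
eef_pos: [0.6009, -0.0478, 0.1338]
eef_pos: [0.601, -0.0479, 0.1338]
orientation: [[0.376, 0.927, -0.0], [0.927, -0.376, 0.0], [-0.0, -0.0, -1.0]]
eef_pos: [0.4898, -0.1668, 0.1339]
orientation: [[0.38, 0.925, -0.0], [0.925, -0.38, -0.0], [-0.0, -0.0, -1.0]]
time: 86.97
eef_pos: [0.407, -0.2557, 0.1341]
orientation: [[0.382, 0.924, -0.0], [0.924, -0.383, -0.0], [-0.0, -0.0, -1.0]]
force: [0.3, -0.1, -0.3]
gripper_width: 0.5
grasp_force: 0.0
psi 67.51137843257925 [ 0.407  -0.2557  0.1341]
[253. 178.] blue [ 0.4056 -0.2537] -111.8 703 move tool mm [ 2.8 -2. ]
post angle [174.8 174.4 175.2 174.8] 174.8139452644533
[ 0.35  0.51  0.21  2.06 -0.18  0.6   0.3 ]
```

```bash
python3 -m pendant '[[[0.14,-0.1,1],-0.14],[[0,0,1],0],[[0,0,1],0],[[0,0,1],0],[[0,0,1],0],[[0,0,1],0],[[0,0,1],0],[[0,0,0.5],0]]' | grep -E "eef"; python3 -m pendant '[[[0,0,0.2],0],[[0,0,0],0],[[0,0,0],0],[[0,0,0],0],[[0,0,0],0],[[0,0,0],0],[[0,0,0],0],[[0,0,0],0]]' 0 25 | grep -E "eef|force|width"; python3 -m pendant '[[[0,0,-1],0],[[0,0,-1],0],[[0,0,-1],0],[[0,0,-1],0],[[0,0,-0.8],0],[[0,0,-1],0],[[0,0,-1],0],[[0,0,0],0]]'
python3 - <<'E'
from h import *
c,im=grab("wrist")
for nm,r in(("blue",BLUE),("red/or",RED),("brass",((15,90,60),(32,255,255))),("steel?",((0,0,90),(180,60,255)))):
    for m,ce,a in blobs(im,*r,60):
        y,x=np.nonzero(m)
        if 215<ce[0]<295 and a<20000:print(nm,np.round(ce,1),a,x.min(),x.max(),y.min(),y.max())
E
```

```text
eef_pos: [0.407, -0.2496, -0.018]
eef_pos: [0.4071, -0.2515, -0.0197]
force: [0.3, -0.4, -0.6]
gripper_width: 0.202
grasp_force: 28.3
time: 89.07
eef_pos: [0.4088, -0.2528, 0.1191]
orientation: [[0.369, 0.93, 0.005], [0.93, -0.369, -0.003], [-0.001, 0.005, -1.0]]
force: [-0.7, -0.4, -0.2]
gripper_width: 0.202
grasp_force: 28.4
blue [254.9 251.3] 2844 238 272 208 296
red/or [255.2 301.2] 256 240 270 296 306
steel? [255.3 301.9] 918 230 280 274 314
```

```bash
python3 -m pendant '[[[0,0,1],0],[[0,0,1],0],[[0,0,1],0],[[0,0,1],0],[[0,0,1],0],[[0,0,1],0],[[0,0,0.7],0],[[0,0,0.2],0]]' | grep -E "eef|force"; python3 -m pendant '[[[0,0,0.05],0],[[0,0,0],0],[[0,0,0],0],[[0,0,0],0],[[-0.12,0,0],0],[[-0.11,0,0],0],[[0,0,0],0],[[0,0,0],0]]' 40 | grep -E "eef|force|width"; python3 -m pendant '[[[0,0,0],0],[[0,0,0],0],[[0,0,0],0],[[0,0,0],0],[[0,0,0],0],[[0,0,0],0],[[0,0,0],0],[[0,0,0],0]]' 0 25| grep -E "eef|force|width"; python3 -m pendant '[[[0,0,-1],0],[[0,0,-1],0],[[0,0,-1],0],[[0,0,-1],0],[[0,0,-1],0],[[0,0,-1],0],[[0,0,-1],0],[[0,0,0],0]]';python3 q.py
```

```text
eef_pos: [0.4055, -0.2506, -0.023]
force: [-5.4, 4.0, 49.9]
grasp_force: 36.4
eef_pos: [0.4052, -0.256, -0.0229]
force: [0.3, 0.4, 0.0]
gripper_width: 0.399
grasp_force: 0.0
eef_pos: [0.4053, -0.2557, -0.0228]
force: [-1.3, 0.1, 4.8]
gripper_width: 0.205
grasp_force: 25.5
time: 91.78
eef_pos: [0.4071, -0.2569, 0.1197]
orientation: [[0.368, 0.93, 0.004], [0.93, -0.368, -0.003], [-0.001, 0.005, -1.0]]
force: [0.1, -0.0, -1.0]
gripper_width: 0.207
grasp_force: 25.0
blue [254.9 244.7] 2963 237 273 201 290
red/or [254.7 296.1] 307 239 270 290 303
```

```bash
python3 -m pendant '[[[0.996,0.053,0],0],[[0.996,0.053,0],0],[[0.996,0.053,0],0],[[0.996,0.053,0],0],[[0.996,0.053,0],0],[[0.996,0.053,0],0],[[0.996,0.053,0],0],[[0.996,0.053,0],0]]' | grep -E "eef"; python3 -m pendant '[[[0.996,0.053,0],0],[[0.996,0.053,0],0],[[0.996,0.053,0],0],[[0.996,0.053,0],0],[[0.996,0.053,0],0],[[0.996,0.053,0],0],[[0.996,0.053,0],0],[[0.996,0.053,0],0]]' | grep -E "eef"; python3 -m pendant '[[[0.996,0.053,0],0],[[0.996,0.053,0],0],[[0.996,0.053,0],0],[[0.996,0.053,0],0],[[0.996,0.053,0],0],[[0.996,0.053,0],0],[[0,0,0],0],[[0,0,0],0]]' | grep -E "eef|ori|width"; python3 bay.py -112.1 -1
```

```text
eef_pos: [0.4713, -0.1094, 0.1156]
eef_pos: [0.5378, 0.0354, 0.1153]
eef_pos: [0.5875, 0.1443, 0.115]
orientation: [[0.366, 0.931, -0.003], [0.931, -0.366, -0.0], [-0.001, -0.003, -1.0]]
gripper_width: 0.205
bay x mm -216.05475225633847 lat(tool y) -6.995133468961023 z 0.11495501085255022
```

```bash
python3 -m pendant '[[[-0.04,0.35,0],0.12],[[0,0,1],0],[[0,0,1],0],[[0,0,1],0],[[0,0,1],0],[[0,0,0.6],0],[[0,0,0],0],[[0,0,0],0]]' | grep -E "eef|ori|force"; python3 bay.py -112.1 -1;  python3 -m pendant '[[[0,0,0.2],0],[[0,0,0.1],0],[[0,0,0.1],0],[[0,0,0.1],0],[[0,0,0.1],0],[[0,0,0.1],0],[[0,0,0],0],[[0,0,0],0]]' | grep -E "eef|force"; python3 -m pendant '[[[0,0,0.1],0],[[0,0,0.1],0],[[0,0,0.1],0],[[0,0,0.1],0],[[0,0,0.1],0],[[0,0,0],0],[[0,0,0],0],[[0,0,0],0]]' | grep -E "eef|force"; python3 q.py
```

```text
eef_pos: [0.5945, 0.1385, 0.0247]
orientation: [[0.38, 0.925, -0.002], [0.925, -0.38, -0.001], [-0.001, -0.001, -1.0]]
force: [0.5, -0.4, -1.7]
grasp_force: 24.9
bay x mm -213.246681754513 lat(tool y) 1.6316834085151437 z 0.02467353698291943
eef_pos: [0.596, 0.141, 0.0122]
force: [-0.6, 1.6, 5.4]
grasp_force: 26.1
eef_pos: [0.5968, 0.1427, 0.0027]
force: [0.4, 4.6, 7.0]
grasp_force: 28.3
blue [254.8 249.1] 3423 237 272 199 299
red/or [254.6 306. ] 468 237 272 299 314
```

```bash
python3 -m pendant '[[[-0.05,0,0.1],0],[[-0.05,0,0.1],0],[[0,0,0.1],0],[[0,0,0.1],0],[[0,0,0.03],0],[[0,0,0],0],[[0,0,0],0],[[0,0,0],0]]' | grep -E "eef|force"; python3 q.py
python3 - <<'E'
from h import *
c=cam("scene");i=read_camera("scene");s=read_state();u=proj(c,(s['eef_pos'][0],s['eef_pos'][1],.04)).astype(int);print(u)
cv2.imwrite("pics/s9.png",cv2.resize(i[u[1]-45:u[1]+35,u[0]-60:u[0]+60],(780,520),interpolation=2))
E
```

```text
eef_pos: [0.5967, 0.1418, -0.0055]
force: [0.6, 6.5, 8.6]
grasp_force: 31.4
blue [254.8 249.6] 3507 237 273 198 299
red/or [254.6 306.5] 470 236 273 299 314
[220 186]
```

```bash
python3 -m pendant '[[[0,0,-1],0],[[0,0,-1],0],[[0,0,-1],0],[[0,0,-1],0],[[0,0,-0.5],0],[[-1,0,0],0],[[-1,0,0],0],[[-1,0,0],0]]' | grep -E "eef|force"; python3 -m pendant '[[[-1,0,0],0],[[-1,0,0],0],[[-1,0,0],0],[[-1,0,0],0],[[-1,0,0],0],[[-1,0,0],0],[[-1,0,0],0],[[-0.85,0,0],0]]'| grep -E "eef|force";python3 -m pendant '[[[0,0,0.3],0],[[0,0,0],0],[[0,0,0],0],[[0,0,0],0],[[0,0,0],0],[[0,0,0],0],[[0,0,0],0],[[0,0,0],0]]'
python3 bay.py -112.1 -1; python3 q.py
python3 - <<'E'
from h import *
c,im=grab("wrist");c2,i=grab("scene");u=proj(c2,(.50,-.09,.07)).astype(int)
cv2.imwrite("pics/s10.png",np.hstack([im[90:330,120:390],cv2.resize(i[u[1]-30:u[1]+30,u[0]-45:u[0]+45],(360,240),interpolation=2)]))
c3,i3=grab("top")
for m,ce,a in blobs(i3,(0,100,70),(18,255,255),4):
    if 210<ce[0]<300 and 165<ce[1]<243 and a<60:
        p=ray(c3,ce,.068)[:2];print(np.round(p,4),np.degrees(np.arctan2(p[1]-.0048,p[0]-.538)))
E
```

```text
eef_pos: [0.5709, 0.0823, 0.0824]
force: [0.0, -1.1, -0.4]
grasp_force: 30.1
eef_pos: [0.5111, -0.0643, 0.0823]
force: [-0.3, -0.2, -1.0]
grasp_force: 30.1
time: 98.65
eef_pos: [0.512, -0.0626, 0.0764]
orientation: [[0.377, 0.926, -0.001], [0.926, -0.377, 0.0], [0.0, -0.001, -1.0]]
force: [0.3, -0.4, -0.9]
gripper_width: 0.2
grasp_force: 30.1
bay x mm 4.056075139091064 lat(tool y) 0.8859960167316975 z 0.0764476792213187
blue [254.8 249.4] 3507 237 273 198 299
red/or [255.  306.7] 464 237 273 300 314
[0.6227 0.055 ] 30.6516196569763
[0.5161 0.0997] 102.97358551906518
[ 0.495  -0.0919] -113.97847582661183
```

View pics/s10.png

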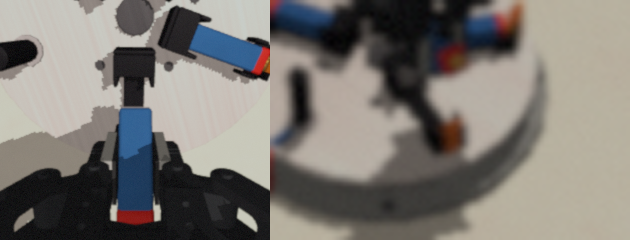

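```bash
python3 -m pendant '[[[0.17,0,0],0],[[0,0,0.5],0],[[0,0,0.5],0],[[0,0,0.4],0],[[0,0,0.3],0],[[0,0,0.2],0],[[0,0,0],0],[[0,0,0],0]]' | grep -E "eef|force"; python3 -m pendant '[[[0,0,0.1],0],[[0,0,0.1],0],[[0,0,0],0],[[0,0,0],0],[[0,0,0],0],[[0,0,0],0],[[0,0,0],0],[[0,0,0],0]]'| grep -E "eef|force"; python3 bay.py -112.1 -1; python3 -m pendant '[[[0.1,0,0],0],[[0.1,0,0],0],[[0.1,0,0],0],[[0.1,0,0],0],[[0,0,0],0],[[0,0,0],0],[[0,0,0],0],[[0,0,0],0]]'| grep -E "eef|force"; python3 bay.py -112.1 -1
```

```text
eef_pos: [0.5129, -0.06, 0.0381]
force: [0.7, 0.0, -0.2]
grasp_force: 30.1
eef_pos: [0.5132, -0.0598, 0.0345]
force: [-0.3, 0.2, -1.3]
grasp_force: 30.1
bay x mm 1.0592283470546846 lat(tool y) 0.9393017578102714 z 0.034506389398653005
eef_pos: [0.5161, -0.0523, 0.0344]
force: [0.4, -0.1, -0.0]
grasp_force: 30.1
bay x mm -6.955564436622275 lat(tool y) 0.8291943578942619 z 0.03439629904315214
```

```bash
python3 -m pendant '[[[0.1,0,0],0],[[0,0,0],0],[[0,0,0],0],[[0,0,0],0],[[0,0,0],0],[[0,0,0],0],[[0,0,0],0],[[0,0,0],0]]'| grep -E "eef|force"; python3 bay.py -112.1 -1; python3 q.py
python3 - <<'E'
from h import *
c,im=grab("wrist");c2,i=grab("scene");u=proj(c2,(.50,-.09,.07)).astype(int)
cv2.imwrite("pics/s11.png",np.hstack([im[90:330,120:390],cv2.resize(i[u[1]-30:u[1]+30,u[0]-45:u[0]+45],(360,240),interpolation=2)]))
g=cv2.cvtColor(im,cv2.COLOR_BGR2HSV)
print([tuple(int(k) for k in g[v,255]) for v in range(150,215,3)])
E
```

```text
eef_pos: [0.5167, -0.051, 0.0344]
force: [-1.5, -3.8, -1.7]
grasp_force: 30.0
bay x mm -8.398471646779733 lat(tool y) 0.91511619692781 z 0.03439810347293092
blue [254.8 252.3] 3338 236 273 204 299
red/or [255.  306.7] 469 237 273 300 314
[(16, 17, 200), (15, 17, 215), (17, 17, 215), (17, 17, 214), (20, 16, 191), (120, 14, 18), (138, 71, 18), (132, 58, 22), (135, 13, 39), (0, 0, 23), (160, 20, 39), (175, 39, 39), (150, 21, 37), (10, 21, 37), (0, 13, 39), (0, 0, 35), (150, 22, 35), (168, 32, 40), (109, 128, 68), (105, 162, 161), (105, 161, 162), (105, 162, 162)]
```

```bash
python3 -m pendant '[[[0.05,0,0],0],[[0,0,0.1],0],[[0,0,0.1],0],[[0,0,0.1],0],[[0,0,0.1],0],[[0,0,0.1],0],[[0,0,0],0],[[0,0,0],0]]'| grep -E "eef|force"; python3 bay.py -112.1 -1; python3 q.py
```

```text
eef_pos: [0.5176, -0.0507, 0.026]
force: [-5.5, -5.7, 16.6]
grasp_force: 33.2
bay x mm -9.033667803763592 lat(tool y) 1.5469503118338048 z 0.025961315701571758
blue [254.7 257.1] 3252 236 273 211 302
red/or [254.9 308.2] 361 237 273 302 314
```

```bash
python3 -m pendant '[[[0,0,0.05],0],[[0,0,0],0],[[0,0,0],0],[[0,0,0],0],[[0,0,0],0],[[0,0,0],0],[[0,0,0],0],[[0,0,0],0]]' 38| grep -E "eef|force|width"; python3 q.py; python3 -m pendant '[[[0,0,-1],0],[[0,0,-1],0],[[0,0,-1],0],[[-0.55,0,0],0],[[-0.55,0,0],0],[[0,0,0],0],[[0,0,0],0],[[0,0,0],0]]' | grep -E "eef|force"; python3 q.py; python3 bay.py -112.1 -1; python3 -m pendant '[[[0,0,0.3],0],[[0,0,0.3],0],[[0,0,0.3],0],[[0,0,0],0],[[0,0,0],0],[[0,0,0],0],[[0,0,0],0],[[0,0,0],0]]' 0 | grep -E "eef|force|width";  python3 -m pendant '[[[0,0,0.2],0],[[0,0,0.2],0],[[0,0,0.1],0],[[0,0,0.1],0],[[0,0,0],0],[[0,0,0],0],[[0,0,0],0],[[0,0,0],0]]'| grep -E "eef|force"
```

```text
eef_pos: [0.5173, -0.0495, 0.0233]
force: [-0.4, 1.0, 0.5]
gripper_width: 0.379
grasp_force: 0.0
blue [256.2 266. ] 3362 237 274 216 315
eef_pos: [0.5083, -0.0699, 0.0826]
force: [-0.2, -0.6, -0.2]
grasp_force: 0.0
blue [256.7 194.9] 1804 243 270 158 230
red/or [255.5 236.4] 312 243 269 230 247
bay x mm 11.982495415295972 lat(tool y) 0.2912188751888415 z 0.08259972106920416
eef_pos: [0.5092, -0.07, 0.0656]
force: [0.3, -0.4, -1.0]
gripper_width: 0.002
grasp_force: 0.0
eef_pos: [0.5088, -0.0702, 0.0534]
force: [-0.0, -0.0, 0.5]
grasp_force: 0.3
```

```bash
python3 -m pendant '[[[0,0,0.1],0],[[0,0,0.1],0],[[0,0,0.1],0],[[0,0,0.1],0],[[0,0,0],0],[[0,0,0],0],[[0,0,0],0],[[0,0,0],0]]'| grep -E "eef|force"; python3 -m pendant '[[[0,0,0.1],0],[[0,0,0.1],0],[[0,0,0.1],0],[[0,0,0.1],0],[[0,0,0.05],0],[[0,0,0],0],[[0,0,0],0],[[0,0,0],0]]'| grep -E "eef|force"; python3 -m pendant '[[[0,0,0.1],0],[[0,0,0],0],[[0,0,0],0],[[0,0,0],0],[[0,0,0],0],[[0,0,0],0],[[0,0,0],0],[[0,0,0],0]]'| grep -E "eef|force"
```

```text
eef_pos: [0.5094, -0.0696, 0.0455]
force: [0.9, 2.5, 2.1]
grasp_force: 1.5
eef_pos: [0.5088, -0.0701, 0.0363]
force: [-0.6, -0.2, -0.9]
grasp_force: 0.0
eef_pos: [0.5094, -0.0702, 0.0349]
force: [0.1, 0.3, 5.8]
grasp_force: 2.7
```

```bash
python3 -m pendant '[[[0,0,-1],0],[[0,0,-1],0],[[0,0,-1],0],[[0,0,-1],0],[[0,0,-1],0],[[0,0,-1],0],[[0,0,-1],0],[[0,0,-1],0]]' 60 | grep -E "eef"; python3 -m pendant '[[[0,0,-1],1],[[0,0,-1],1],[[0,0,-1],1],[[0,0,-1],1],[[0,0,-1],1],[[-0.5,0,0],1],[[-0.5,0,0],1],[[-0.5,0,0],1]]' | grep -E "eef"; python3 -m pendant '[[[-0.8,0,0],0.6],[[-0.8,0,0],0],[[-0.8,0,0],0],[[0,0,0],0],[[0,0,0],0],[[0,0,0],0],[[0,0,0],0],[[0,0,0],0]]'
python3 - <<'E'
from h import *
ax=np.array([.5390,.0052])
for n in("wrist","top"):
    c,im=grab(n)
    if n=="wrist":cv2.imwrite("pics/w20.png",im)
    for o in cells(c,im,.062,25,1500):
        d=o[1]-ax
        if np.hypot(*d)<.13:print(n,np.round(o[0]),"r",round(np.hypot(*d)*1e3,1),"ang",round(np.degrees(np.arctan2(d[1],d[0])),1),"dir",round(o[2],1),o[3])
E
python3 tt.py
```

```text
eef_pos: [0.5087, -0.0699, 0.1952]
eef_pos: [0.4853, -0.0885, 0.2945]
time: 109.15
eef_pos: [0.443, -0.1088, 0.2943]
orientation: [[0.907, 0.42, -0.001], [0.42, -0.907, -0.0], [-0.001, -0.0, -1.0]]
force: [-0.6, 0.4, -0.1]
gripper_width: 0.6
grasp_force: 0.0
wrist [251.  43.] r 63.8 ang -41.7 dir -40.6 571
wrist [162.  53.] r 63.7 ang 103.1 dir 100.3 515
wrist [241.  98.] r 62.0 ang -110.6 dir -113.5 448
top [246. 190.] r 68.1 ang 30.9 dir 21.6 31
top [238. 212.] r 64.3 ang 103.8 dir 103.4 47
post angle [174.9 174.7 175.7] 175.12748772958423
```

```bash
python3 -m pendant '[[[0.505,-0.877,0],0],[[0.505,-0.877,0],0],[[0.505,-0.877,0],0],[[0.505,-0.877,0],0],[[0.505,-0.877,0],0],[[0.505,-0.877,0],0],[[0,0,0],0],[[0,0,0],0]]' | grep eef
python3 - <<'E'
from h import *
ax=np.array([.5390,.0052])
c,im=grab("wrist")
for o in cells(c,im,.062,25,1500):
    d=o[1]-ax
    if np.hypot(*d)<.13:print(np.round(o[0]),"r",round(np.hypot(*d)*1e3,1),"ang",round(np.degrees(np.arctan2(d[1],d[0])),1),"dir",round(o[2],1),o[3])
for a in (103.2,31.2,-40.8,-112.8):
    for r in(.0685,.085,.095):print(a,r,np.round(proj(c,[*(ax+r*np.array([np.cos(np.radians(a)),np.sin(np.radians(a))])),.062])),end=" ")
for m,ce,a in blobs(im,(0,100,70),(18,255,255),20):print(np.round(ce),a,end=";")
E
```

```text
eef_pos: [0.4533, 0.0127, 0.2943]
[282.  61.] r 64.6 ang 30.4 dir 30.6 523
[327.  90.] r 64.4 ang -40.5 dir -39.7 437
[241. 100.] r 62.9 ang 102.4 dir 103.3 442
[313. 142.] r 62.4 ang -111.2 dir -112.3 403
103.2 0.0685 [237. 100.] 103.2 0.085 [226.  97.] 103.2 0.095 [219.  96.] 31.2 0.0685 [281.  58.] 31.2 0.085 [280.  44.] 31.2 0.095 [279.  36.] -40.8 0.0685 [330.  89.] -40.8 0.085 [341.  84.] -40.8 0.095 [348.  81.] -112.8 0.0685 [315. 146.] -112.8 0.085 [322. 154.] -112.8 0.095 [326. 159.] [280.  33.] 212;[350.  79.] 187;[217.  95.] 169;[45. 97.] 25;[328. 160.] 157;[242. 180.] 92;
```

```bash
python3 -m pendant '[[[0,0,1],0],[[0,0,1],0],[[0,0,1],0],[[0,0,1],0],[[0,0,1],0],[[0,0,1],0],[[0,0,1],0],[[0,0,1],0]]' >/dev/null; python3 -m pendant '[[[0,0,1],0],[[0,0,1],0],[[0,0,1],0],[[0,0,1],0],[[0,0,0.6],0],[[0,0,0.35],0],[[0,0,0],0],[[0,0,0],0]]' | grep -E "eef|force"; python3 -m pendant '[[[0,0,0],0],[[0,0,0],0],[[0,0,0],0],[[0,0,0],0],[[0,0,0],0],[[0,0,0],0],[[0,0,0],0],[[0,0,0],0]]' 0 30 | grep -E "eef|force|width"; python3 tt.py
```

```text
eef_pos: [0.4533, 0.0108, 0.0357]
force: [0.7, -0.0, 0.2]
grasp_force: 0.0
eef_pos: [0.4533, 0.0122, 0.0362]
force: [-1.2, 0.4, 5.4]
gripper_width: 0.189
grasp_force: 29.1
post angle [175.1 175.1 174.2 175.6] 174.98710815249981
```

```bash
python3 -m pendant '[[[-0.085,0.165,0],0],[[-0.08,0.17,0],0],[[-0.07,0.17,0],0],[[-0.065,0.17,0],0],[[-0.06,0.175,0],0],[[-0.05,0.18,0],0],[[-0.045,0.18,0],0],[[-0.035,0.18,0],0]]' | grep -E "eef|force"; python3 -m pendant '[[[-0.02,0.184,0],0],[[-0.015,0.184,0],0],[[-0.01,0.184,0],0],[[0,0.184,0],0],[[0,0.184,0],0],[[0.01,0.184,0],0],[[0.015,0.184,0],0],[[0.02,0.184,0],0]]' | grep -E "eef|force"; python3 -m pendant '[[[0.04,0.18,0],0],[[0.05,0.18,0],0],[[0.055,0.18,0],0],[[0.06,0.175,0],0],[[0.07,0.17,0],0],[[0.075,0.17,0],0],[[0.08,0.165,0],0],[[0.09,0.16,0],0]]' | grep -E "eef|force"; python3 -m pendant '[[[0,0,0],0],[[0,0,0],0],[[0,0,0],0],[[0,0,0],0],[[0,0,0],0],[[0,0,0],0],[[0,0,0],0],[[0,0,0],0]]' | grep -E "eef|force"
cat > t2.py <<'E'
from h import *
c,im=grab("top")
for m,ce,a in blobs(im,(0,100,70),(18,255,255),4):
    if 210<ce[0]<300 and 165<ce[1]<243 and a<60:
        p=ray(c,ce,.068)[:2];t=np.degrees(np.arctan2(p[1]-.0048,p[0]-.538));print(np.round(ce),a,round(t,1),"post",round((t-235.2+36)%72-36+235.2,1))
E
python3 t2.py
```

```text
eef_pos: [0.453, -0.0158, 0.0361]
force: [-7.4, 2.0, 11.8]
grasp_force: 30.1
eef_pos: [0.4641, -0.0438, 0.0357]
force: [-9.0, -0.5, 9.0]
grasp_force: 30.1
eef_pos: [0.4853, -0.0642, 0.0355]
force: [-4.7, -1.7, 1.1]
grasp_force: 29.8
eef_pos: [0.4869, -0.0655, 0.0355]
force: [-5.1, -2.3, 2.6]
grasp_force: 29.9
[247. 181.] 22 19.1 post 235.1
[228. 208.] 26 91.0 post 235.0
```

```bash
python3 -m pendant '[[[0,0,0],0],[[0,0,0],0],[[0,0,0],0],[[0,0,0],0],[[0,0,0],0],[[0,0,0],0],[[0,0,0],0],[[0,0,0],0]]' 60 | grep -E "eef|force"; python3 t2.py; python3 -m pendant '[[[0,0,-1],0],[[0,0,-1],0],[[0,0,-1],0],[[0,0,-1],0],[[0,0,-1],0],[[0,0,-1],0],[[0,0,-1],0],[[0,0,-1],0]]' >/dev/null;python3 -m pendant '[[[0,0,-1],0],[[0,0,-1],0],[[0,0,-1],0],[[0,0,-1],0],[[0,0,0],0],[[0,0,0],0],[[0,0,0],0],[[-0.5,0.5,0],0]]' | grep -E "eef|force|time"; python3 t2.py
python3 - <<'E'
from h import *
ax=np.array([.5390,.0052])
c,im=grab("wrist")
for o in cells(c,im,.062,25,1500):
    d=o[1]-ax
    if np.hypot(*d)<.13:print(np.round(o[0]),"r",round(np.hypot(*d)*1e3,1),"ang",round(np.degrees(np.arctan2(d[1],d[0])),1),"dir",round(o[2],1),o[3])
h=cv2.cvtColor(im,cv2.COLOR_BGR2HSV)
for n,r in(("green",((65,80,40),(90,255,255))),("redptr",RED)):
    for m,ce,a in blobs(im,*r,15):
        for z in(.038,):
            d=ray(c,ce,z)[:2]-ax
            if .09<np.hypot(*d)<.14:print(n,np.round(ce),a,round(np.hypot(*d)*1e3,1),round(np.degrees(np.arctan2(d[1],d[0]))%360,1))
E
```

```text
eef_pos: [0.4892, -0.065, 0.0354]
force: [-0.5, -0.5, -0.1]
grasp_force: 0.0
[247. 181.] 22 19.1 post 235.1
[228. 208.] 26 91.0 post 235.0
time: 116.83
eef_pos: [0.4845, -0.0754, 0.2739]
force: [-0.8, 0.0, 0.5]
grasp_force: 0.0
[247. 181.] 22 19.1 post 235.1
[228. 208.] 23 91.1 post 235.1
[218.  46.] r 65.0 ang 18.1 dir 20.5 591
[169.  77.] r 64.3 ang 88.9 dir 89.2 508
[260.  88.] r 63.4 ang -51.3 dir -52.6 533
[186. 135.] r 62.3 ang 163.5 dir 162.2 452
green [185. 163.] 44 104.0 175.0
redptr [219.  17.] 206 105.4 21.0
redptr [144.  67.] 186 107.6 90.4
redptr [281.  82.] 78 94.7 310.1
redptr [290.  81.] 86 106.9 308.8
redptr [170. 154.] 154 105.3 161.1
redptr [180. 175.] 88 124.0 175.6
```

```bash
python3 -c "
from cell import sign_off
print(sign_off())"
```

```text
the job is handed in; nothing more can be done
None
```

All four blue cells are held in their own bays and the carousel is at RUN, with the green mark measured about 0.6° from the red pointer; I let go and handed the job in after about 117 s, but sign-off returned no verdict, and I did not re-measure the timer, carton or check weight.

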